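# Close a two-part case form in the cam clamp

## Task

Swing the clear cover of the clamshell fixture past vertical so that it stays open, lift out the wooden form half and set it upright on the cam clamp's bed, its flat seam end facing the other half. Then turn the cam lever a full quarter turn, until it lies in line with the clamp and draws the two halves tight together. Leave the cover open and everything else on the bench where it is.

Things in the scene. Friction and masses are not known exactly. Their poses are not given: they have to be found in the camera images.
- fixture: clamshell fixture, fixed to the bench: wooden base 120 (x) x 140 (y) x 35 mm high, origin at the centre of its underside. Its clear hinged cover encloses the loose form half, which stands on the base (35 mm above the bench) in a nest of ribs 6 mm high that leave it 2 to 3 mm of play. Own x points from the cover's handle towards its hinge
- cover_bar (a point): middle of the cover's handle: a straight round steel bar 10 mm thick and 100 mm long, parallel to the fixture's own y, held 48 mm (to its middle) in front of the cover's front (-x) face, 105 mm above the bench and 16 mm below the cover's top while closed. It travels with the cover; a loosely pinched bar can turn between the fingers
- cover_hinge (a point): middle of the cover's hinge line (parallel to the fixture's own y), 43 mm above the bench. The bar circles it at a radius of 181 mm (170 mm in front of it and 62 mm above it while closed)
- cover (a joint): cover angle in rad: 0 closed, growing as the front rises and swings over towards the fixture's +x; stop at 2.0. The cover (0.35 kg, 122 x 140 x 78 mm) has a light, damped hinge with no spring: let go below about 1.0 it falls shut, let go further open it falls slowly back to the stop and stays there
- half_center (a point): centre of the loose form half, half-way up (37 mm above its underside). Beech plinth 56 (x) x 80 (y) x 54 mm high with a round ridge 40 mm wide on top (74 mm high in all), 0.15 to 0.3 kg. Own +y points to the flat seam end, -y to the end where the ridge is rounded off and the plinth has a thin steel plate; z up. The fixture's and the half's axes are about parallel at the start
- half_seam (a point): centre of the loose half's seam face: 40 mm along its +y, 27 mm above its underside; axes as half_center
- clamp: cam clamp, fixed to the bench: plywood bed 110 (x) x 300 (y) mm, top 12 mm above the bench, origin under the bed at bench height. Along own y lie: at +y the block with the sprung mate half, then the free place for the loose half, at -y the cam. Low rails (top 23 mm above the bench) on both long sides, sloping outwards from 59 mm apart at the bed to 66 mm, guide the halves to the middle (x = 0)
- bed_spot (a point): point on the bed (12 mm above the bench), midway in the free place: set down with its centre above this point and its axes parallel to the clamp's (seam end to the mate), the loose half stands 4 mm short of the mate and, with the lever fully back, clear of the cam; free play along y 3.5 mm towards the mate and at least 3.5 mm towards the cam. Axes as the clamp
- mate_seam (a point): centre of the mate half's seam face, which looks along the clamp's -y, 40 mm above the bench; the mate is the mirror image of the loose half and is carried on the clamp; axes as the clamp
- mate (a joint): how far (m) the mate half is pushed back along the clamp's +y against its spring: 0 at rest, stop at 0.007, 4 N per mm. It is about 0.0025 when the cam is fully turned on the two halves
- cam (a joint): cam angle in rad, counter-clockwise from above: about 0 (start -0.35 to 0.1) lever square to the clamp along its -x, released; 1.57 lever in line with the clamp along its -y, tight; stop at 1.62. Stays where it is left; takes 2 to 5 N at 100 mm from the pivot. Turning pushes the cam's round face up to 12 mm further along +y, against the loose half's steel plate
- cam_pivot (a point): axis of the cam (vertical), at the lever's mid-height, 42 mm above the bench; 113 mm along the clamp's -y from its origin
- cam_end (a point): centre of the black ball (28 mm) on the end of the steel cam lever, 122 mm from the pivot; the lever is a straight bar 14 mm wide and 20 mm high with its middle 42 mm above the bench, free of everything below from 60 mm outwards of the pivot
- awl: bystander: awl, 150 mm long, lying, to be left alone
- mallet: bystander: hammer with wooden handle, 240 mm long, lying, to be left alone
- weight: bystander: round steel paperweight, 72 mm across, 35 mm high, to be left alone
- jar: bystander: closed jar, 68 mm across, 90 mm high, to be left alone
- brush: bystander: brush, 170 mm long, lying, to be left alone
- stone: bystander: grey sharpening stone, 60 x 120 x 25 mm, lying, to be left alone
- cup: bystander: white mug, 72 mm across, 90 mm high, to be left alone
Not all that is in view belongs to the job. What is shaped like the fixture but green or orange is not meant.

How it is judged:
On the way, in this order (a step that is already met when the one before it is completed fails the run):
1. the cover has been swung past vertical and stays open (value of joint cover above 1.7 rad and contact force between the fingers and cover below 0.1 N), for 0.3 s.
2. the form half stands released on the clamp bed, seam to seam with the mate, the cam not yet turned (y of half_center in the frame of clamp between -0.05 and -0.02 m and x of half_center in the frame of clamp between -0.006 and 0.006 m and z of half_center in the frame of clamp below 0.053 m and y of half_seam in the frame of clamp above -0.01 m and angle between half_center's own z axis and vertical below 0.08 rad and contact force between the fingers and half below 0.1 N and value of joint cam below 0.6 rad), for 0.2 s.
At the end, for the whole second after the job is handed in: Cover still open past vertical (over 1.6 rad); loose half upright on the clamp bed within 6 mm of its middle line, seam end towards the mate; cam over 1.40 rad (80 degrees), seam gap under 2.5 mm, mate pressed back over 1.2 mm on its spring; nothing moving (y of half_center in the frame of clamp between -0.05 and -0.02 m and x of half_center in the frame of clamp between -0.006 and 0.006 m and z of half_center in the frame of clamp below 0.053 m and y of half_seam in the frame of clamp above -0.01 m and angle between half_center's own z axis and vertical below 0.08 rad and value of joint cover above 1.6 rad and value of joint cam above 1.4 rad and value of joint mate above 0.0012 m and y of mate_seam in the frame of half_seam below 0.0025 m and linear speed of half below 0.02 m/s and velocity of joint cam below 0.1 rad/s); the robot touches nothing.
It fails at once if a bystander is knocked more than 25 mm from its place (distance of any of awl, mallet, weight, jar, brush, stone, cup from where it was at the start of the episode above 0.025 m).
It also fails if it takes over 66 s, if anything falls off the work surface, if the arm or the gripper's body presses on something with over 40 N, if the wrist force passes 120 N, or if a joint passes its speed limit or range.

## Robot

A 7-joint arm with a two-finger parallel gripper is mounted at the origin on the work surface. World frame = base frame: x ahead of the robot, y to its left, z up, the work surface at z = 0. Lengths are in m, angles in rad, forces in N, time in s.
With the tool pointing down it reaches from about 0.4 to 0.85 m from the base axis. Payload 10.4 kg.
Tool frame: the origin (TCP) lies midway between the tips of the shut fingers; the grasp point (between the pads) lies 19 mm behind it; x points along the fingers, y is the direction in which the jaws open and shut, and the axes are right-handed (so a half turn about x gives the same grasp; the last joint's range is limited). The gripper opens to 87 mm and grips with 3 to 60 N. Pads are 19 mm wide; open, the fingers measure 117 mm over their backs; the gripper's body (75 mm by 190 mm) begins 51 mm behind the grasp point.
Start: joints at [-1.262, 0.332, -0.065, 1.46, 0.022, 1.35, -0.088], TCP at [0.204, 0.591, 0.223] pointing down, gripper open.
Joint ranges: [-2.6, 2.6], [-0.5, 2.12], [-1.47, 1.34], [0.16, 2.42], [-1.27, 4.41], [0.06, 2.06], [-2.6, 2.6]. Speed limits (rad/s): [2.22, 2.22, 2.79, 2.79, 3.14, 3.14, 3.14].

## Interface

Orientations are given as a unit quaternion [x, y, z, w].
In Python, from bench import * gives the robot as it stands.
- The arm moves only by the shell command python3 -m inch 'ROWS' [FORCE]. ROWS is JSON, a list that holds one entry, the list of rows, each a list of 7 numbers: the shift along the world's x, y, z each as a share of 120 mm, from -1 to 1, then the turn, a rotation vector about the world's x, y, z each as a share of 2 pi rad, from -1 to 1, then the closure, from 0 (fully open) to 1 (shut). A call has 1 to 10 rows; each row is the pose to reach, as a shift and turn from the pose commanded when the call began, turning the shorter way round; what a row does not reach only later rows make up. A row lasts 1/10 s, in which the tool goes at most 50 mm and 8.59 degrees, less where a joint would pass 70% of its speed; a pose out of reach is approached as far as the arm can. A call with a number of a shift or a turn outside -1 to 1 is refused whole. A call with a gripper value outside its range is refused whole. The fingers move at their own pace and stop on an object; FORCE is the grip in N (left out, the last holds). Time passes only in rows, so rows that repeat a pose let the fingers close. It gives the time, the measured TCP pose, the force and the opening at its end, in the units of the state.
- read_state(): the state, without advancing time (a new reading comes with each control period).
- camera(name): name is "scene" or "top" or "wrist"; returns the picture (480x640x3 uint8, red, green, blue); there is no depth.
- get_calibration(name): a dict with "fx", "fy", "cx", "cy" (pixels), "xyz" and "attitude" of the camera in the world. Camera axes: x right, y up, looking along -z (the intrinsics and any distortion apply to the point x, -y, -z); pixel columns grow to the right and rows downward; lengths in m; the calibration is good to about 2 mm. The wrist camera is an equidistant fisheye: a pixel r from the principal point sees the ray r / f radians off the axis. A picture is of the moment at which its call begins: read the wrist's pose just before it. get_calibration takes no time and is no camera call; for the wrist camera it gives the pose at the moment of the call.
- close_job(): hands the job in, once; it reports no verdict.
The state is a dict: "time": time; "joint_positions": joint angles; "joint_vel": joint speeds; "joint_torque": joint torques, N m; "ee_pos": TCP position; "eef_rot": TCP orientation; "ft_force": force on the tool from outside, world axes, zero at the start; "torque": the same for the moment, N m; "width": finger opening in m.
Only numpy, scipy, OpenCV 4.12 (cv2) and the standard library are available. Lean on these libraries where they do the work, as an engineer would, in place of code of your own. Each camera call takes 0.05 s, during which the arm holds its last target.

## Working session

There is one attempt and no reset: what is moved stays moved. The work goes in short steps, Python scripts to look and compute and a shell command to move; the robot and the scene stay as the last step left them, time stands still between calls to the robot, and variables do not carry over. Pictures are saved under pics/ and viewed, and the job is handed in when it is done.

```bash
ls; mkdir -p pics; python3 - <<'E'
from bench import *
import cv2
s=read_state()
for k in s: print(k,s[k])
for n in ["scene","top","wrist"]:
    print(n,get_calibration(n))
    cv2.imwrite(f"pics/{n}0.png",camera(n)[:,:,::-1])
E
```

```text
pics
time 0.0
joint_positions [-1.26160534  0.33287474 -0.06474252  1.46095741  0.02160424  1.34990928
 -0.08851135]
joint_vel [ 0.00018257  0.00101985 -0.00134461 -0.00023619  0.00129317 -0.00051602
 -0.00266593]
joint_torque [ 1.25726005e-03 -6.23262835e+01  2.54931499e-02 -3.89881039e+01
 -6.11480023e-02  3.99701810e-02  1.31167017e-04]
ee_pos [0.20343889 0.59054029 0.22174458]
eef_rot [ 0.11624105  0.69746587 -0.11726024  0.69733737]
ft_force [-0.0698821   0.34716423 -0.58538941]
torque [-0.00213413 -0.05679388  0.02294719]
width 0.08732478909110543
scene {'fx': 542.9997433599664, 'fy': 542.9997433599664, 'cx': 319.66621552907446, 'cy': 240.03124751249965, 'xyz': array([1.16352934, 0.21206355, 1.24355875]), 'attitude': array([0.14881631, 0.21208001, 0.77772447, 0.57273067])}
top {'fx': 526.9746038888186, 'fy': 526.9746038888186, 'cx': 317.26774807969724, 'cy': 236.28204260129775, 'xyz': array([0.19273291, 0.01197602, 1.77829774]), 'attitude': array([-0.06252845,  0.07197057,  0.70617693, -0.70158718])}
wrist {'fx': 371.64829954431775, 'fy': 371.64829954431775, 'cx': 315.3497949621036, 'cy': 240.71645498027652, 'xyz': array([0.13531381, 0.61377704, 0.38360122]), 'attitude': array([-0.11066549, -0.07888888,  0.57512064,  0.80670065])}
```

View pics/scene0.png

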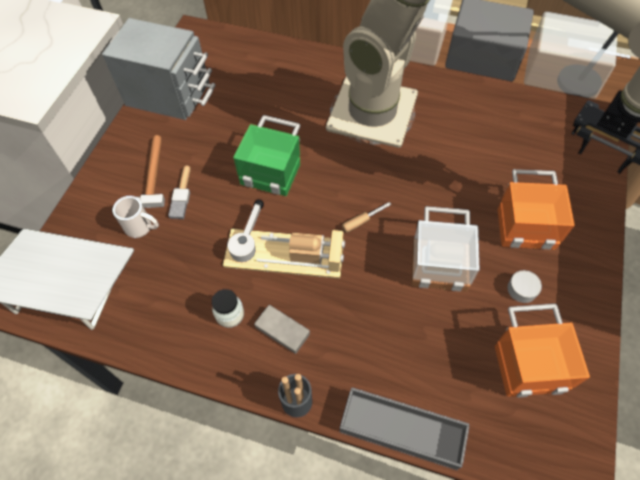

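View pics/top0.png

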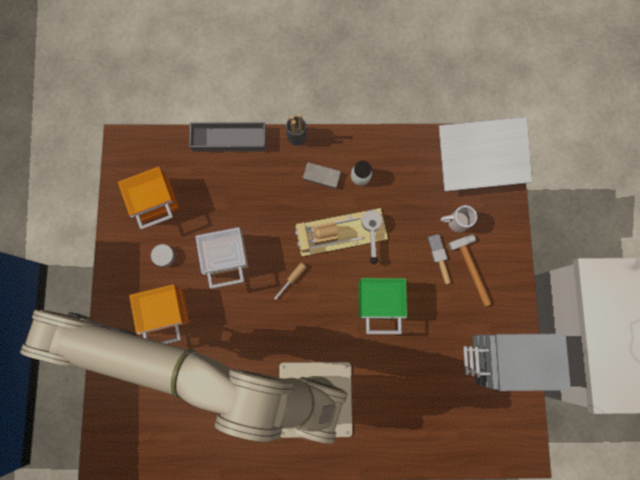

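View pics/wrist0.png

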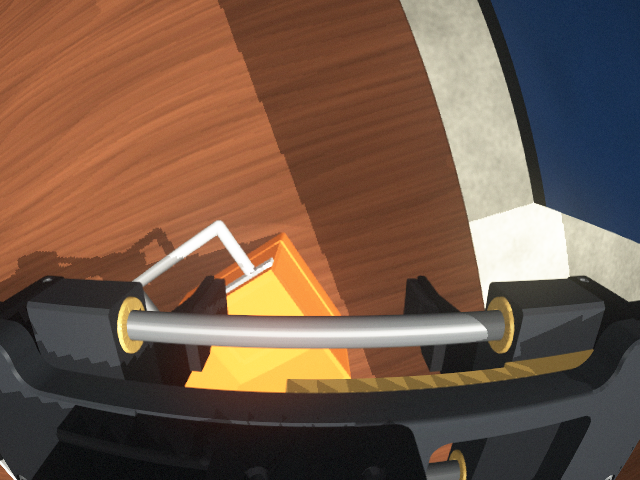

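Candidates for the fixture in the scene view: clear box (446,250), green box (268,158), and orange boxes (536,213) and (541,358). The clear one is meant. The wrist is hovering over an orange one. The clamp is at (285,252) with the lever ball at (258,205). Next I'll check close crops.

```bash
cat > h.py <<'E'
from bench import *
import numpy as np, cv2
from scipy.spatial.transform import Rotation as R
def cal(n):
    c=get_calibration(n); return c, R.from_quat(c["attitude"]).as_matrix(), np.array(c["xyz"])
def ray(n,u,v,C=None):
    c,Rm,p=C or cal(n)
    a=(u-c["cx"])/c["fx"]; b=(v-c["cy"])/c["fy"]
    if n=="wrist":
        r=np.hypot(a,b); k=np.sin(r)/r if r>1e-9 else 1; d=np.array([a*k,-b*k,-np.cos(r)])
    else: d=np.array([a,-b,-1.])
    return p, Rm@(d/np.linalg.norm(d))
def atz(n,u,v,z,C=None):
    p,d=ray(n,u,v,C); return p+d*(z-p[2])/d[2]
def proj(n,P,C=None):
    c,Rm,p=C or cal(n); q=Rm.T@(np.asarray(P)-p); x,y,z=q[0],-q[1],-q[2]
    if n=="wrist":
        th=np.arctan2(np.hypot(x,y),z); s=th/max(np.hypot(x,y),1e-9); return np.array([c["cx"]+c["fx"]*x*s,c["cy"]+c["fy"]*y*s])
    return np.array([c["cx"]+c["fx"]*x/z,c["cy"]+c["fy"]*y/z])
def tri(obs):
    A=np.zeros((3,3));b=np.zeros(3)
    for n,u,v in obs:
        p,d=ray(n,u,v);M=np.eye(3)-np.outer(d,d);A+=M;b+=M@p
    return np.linalg.solve(A,b)
def crop(src,x0,y0,w,h,k,out):
    im=cv2.imread(src)[y0:y0+h,x0:x0+w]; cv2.imwrite(out,cv2.resize(im,None,fx=k,fy=k,interpolation=cv2.INTER_CUBIC))
E
python3 - <<'E'
from h import *
crop("pics/scene0.png",400,195,100,100,6,"pics/c1.png")
crop("pics/scene0.png",210,190,150,100,5,"pics/c2.png")
crop("pics/top0.png",185,220,80,80,7,"pics/c3.png")
crop("pics/top0.png",285,195,115,80,7,"pics/c4.png")
E
```

```text
(no output)
```

View pics/c1.png

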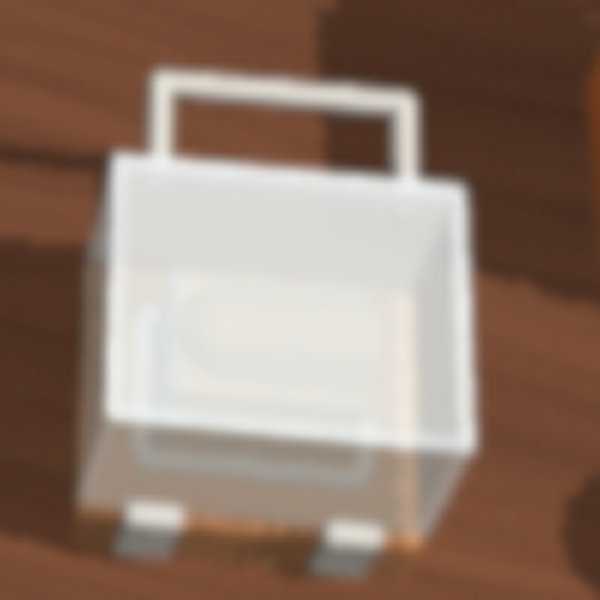

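View pics/c2.png

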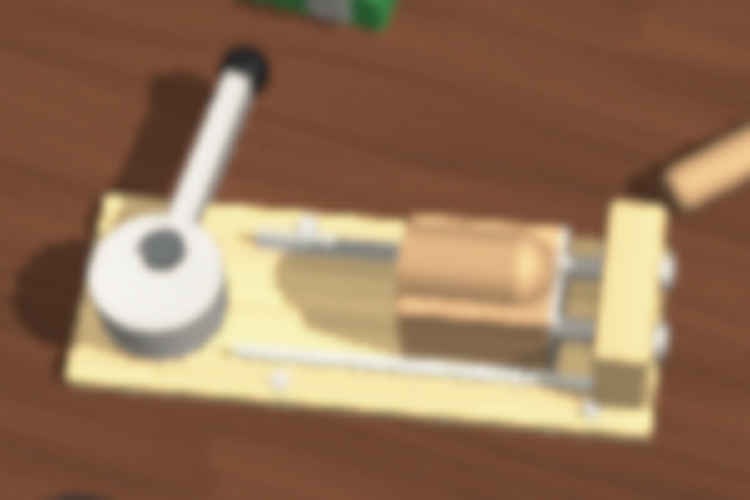

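View pics/c3.png

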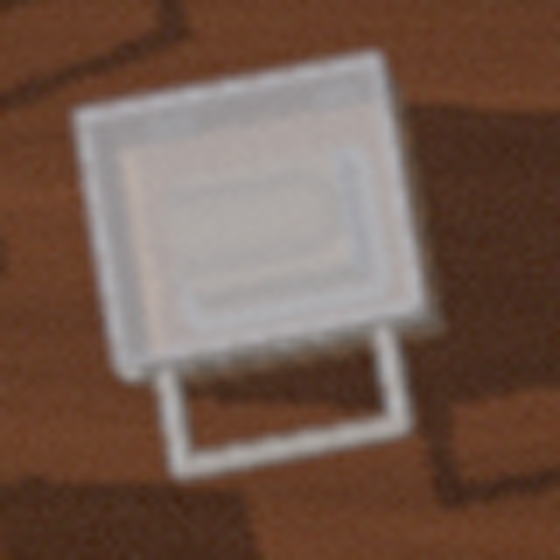

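View pics/c4.png

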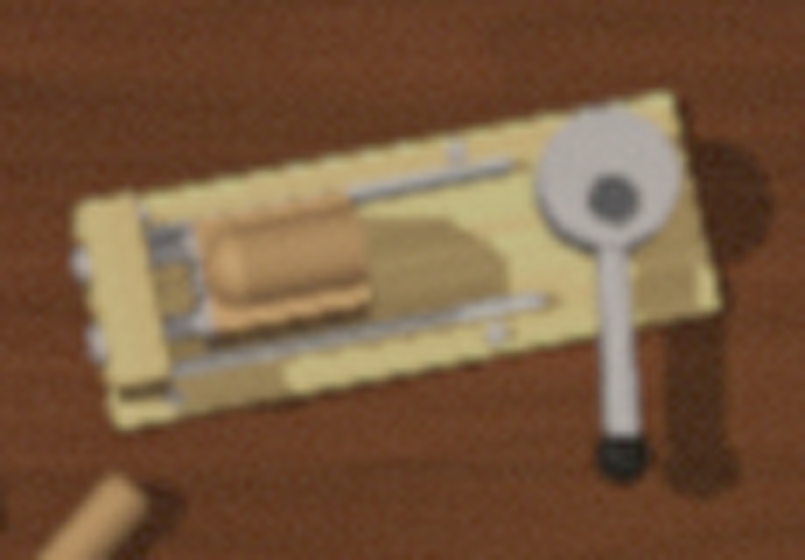

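```bash
cat > fit.py <<'E'
from h import *
from scipy.optimize import least_squares
def pix(off,k,pts): return [(off[0]+a/k-.5+.5/k,off[1]+b/k-.5+.5/k) for a,b in pts]
def fit(objs,x0):
    Cs={n:cal(n) for n in("scene","top")}
    def f(p,full=False):
        r=[]
        c,s=np.cos(p[2]),np.sin(p[2])
        for n,P,uv in objs:
            P=P(p) if callable(P) else P
            W=[p[0]+c*P[0]-s*P[1],p[1]+s*P[0]+c*P[1],P[2]]
            r.append(proj(n,W,Cs[n])-np.array(uv))
        r=np.array(r); return r if full else r.ravel()
    o=least_squares(f,x0,loss="soft_l1"); return o.x,f(o.x,True)
if __name__=="__main__":
    # fixture: origin = bar middle here
    L=[]
    B=[(0,.045,.105),(0,-.045,.105)]
    K=[(.048,.07,.121),(.048,-.07,.121),(.17,-.07,.121),(.17,.07,.121)]
    # scene: looking from front towards robot: image right = +y world
    sb=pix((400,195),6,[(405,98),(163,82)]); sk=pix((400,195),6,[(467,184),(115,155),(107,415),(474,450)])
    tb=pix((185,220),7,[(184,467),(400,428)]); tk=pix((185,220),7,[(122,374),(428,312),(380,53),(76,112)])
    for n,b,k in(("scene",sb,sk),("top",tb,tk)):
        L+=[(n,P,u) for P,u in zip(B+K,b+k)]
    p,r=fit(L,[.4,.3,.15]);print("bar",p);print(np.round(r,1).tolist())
    c,s=np.cos(p[2]),np.sin(p[2]);print("hinge",p[0]+.17*c,p[1]+.17*s, "baseorigin~",p[0]+.109*c,p[1]+.109*s)
    L=[]
    P=[(-.055,.15,.012),(.055,.15,.012),(.055,-.15,.012),(-.055,-.15,.012)]
    t=pix((285,195),7,[(117,430),(75,205),(672,95),(720,308)])
    sc=pix((210,190),5,[(652,435),(68,382),(108,195)])
    L+=[("top",a,b) for a,b in zip(P,t)]+[("scene",a,b) for a,b in zip([P[1],P[2],P[3]],sc)]
    ball=lambda p:(.122*np.cos(np.pi+p[3]),-.113+.122*np.sin(np.pi+p[3]),.042)
    L+=[("top",ball,pix((285,195),7,[(621,457)])[0]),("scene",ball,pix((210,190),5,[(243,70)])[0])]
    p,r=fit(L,[.5,0,.15,0]);print("clamp",p);print(np.round(r,1).tolist())
    w=lambda x,y:(p[0]+np.cos(p[2])*x-np.sin(p[2])*y,p[1]+np.sin(p[2])*x+np.cos(p[2])*y)
    print("pivot",w(0,-.113),"bedspot-guess y -.035",w(0,-.035),"ball",w(*ball(p)[:2]))
E
python3 fit.py
```

```text
bar [0.3633263  0.27775083 0.1917817 ]
[[-2.7, 0.2], [1.2, -0.3], [-0.8, -0.2], [-0.3, -0.6], [-0.2, 0.4], [-0.3, 0.3], [1.5, 0.3], [-1.3, 0.3], [-0.9, -0.2], [-0.8, -0.0], [-0.5, -0.0], [-0.4, -0.1]]
hinge 0.530209549111899 0.3101542335767669 baseorigin~ 0.47032791174081146 0.2985271313686682
clamp [ 0.54910807 -0.09326527  0.19024132 -0.23432444]
[[-0.6, -0.3], [-0.7, 0.7], [-0.7, -0.1], [-0.5, 0.2], [-0.6, -0.3], [-0.6, -1.2], [-0.2, -0.3], [0.0, -0.6], [-0.2, 0.7]]
pivot (np.float64(0.5704759044420699), np.float64(-0.2042265956783435)) bedspot-guess y -.035 (np.float64(0.5557264269062819), np.float64(-0.12763382243947138)) ball (np.float64(0.4485944278523831), np.float64(-0.19885019685407002))
```

```bash
cat > goal.py <<'E'
import sys
from h import *
# usage: x y z yaw : pose with tool x down, tool y = (cos yaw, sin yaw)
def goal(x,y,z,yaw,tilt=0):
    s=read_state(); Rc=R.from_quat(s["eef_rot"]); p=s["ee_pos"]
    best=None
    for k in(0,np.pi):
        a=yaw+k; Y=np.array([np.cos(a),np.sin(a),0]); X=np.array([0,0,-1.]); Rt=R.from_matrix(np.c_[X,Y,np.cross(X,Y)])
        rv=(Rt*Rc.inv()).as_rotvec()
        if best is None or np.linalg.norm(rv)<np.linalg.norm(best): best=rv
    d=(np.array([x,y,z])-p)
    print("t",round(s["time"],2),"pos",np.round(p,4),"w",round(s["width"],4),"F",np.round(s["ft_force"],1))
    print("dshare",np.round(d/.12,3),"turnshare",np.round(best/2/np.pi,4),"deg",np.round(np.degrees(np.linalg.norm(best)),1))
if __name__=="__main__": goal(*map(float,sys.argv[1:]))
E
python3 goal.py .3633 .2778 .20 .19; python3 goal.py .3633 .2778 .086 .19;python3 - <<'E'
from h import *
print(R.from_quat(read_state()["eef_rot"]).as_matrix().round(3), read_state()["joint_positions"])
E
```

```text
t 0.15 pos [0.2035 0.5906 0.222 ] w 0.087 F [-0.1  0.3 -0.3]
dshare [ 1.332 -2.607 -0.183] turnshare [ 1.00e-04 -1.00e-04 -1.67e-01] deg 60.1
t 0.15 pos [0.2035 0.5906 0.222 ] w 0.087 F [-0.1  0.3 -0.3]
dshare [ 1.332 -2.607 -1.133] turnshare [ 1.00e-04 -1.00e-04 -1.67e-01] deg 60.1
[[-0.     0.326  0.945]
 [-0.001  0.945 -0.326]
 [-1.    -0.001  0.   ]] [-1.26162248  0.33269291 -0.06469761  1.46072614  0.02161348  1.3499119
 -0.08850937]
```

```bash
python3 -m inch '[[[0.44,-0.87,0,0,0,-0.056,0.4],[0.44,-0.87,0,0,0,-0.056,0.4],[0.44,-0.87,0,0,0,-0.056,0.4],[0.44,-0.87,0,0,0,-0.056,0.4]]]' 10; python3 -m inch '[[[0.44,-0.87,0,0,0,-0.056,0.4],[0.44,-0.87,0,0,0,-0.056,0.4],[0.44,-0.87,0,0,0,-0.056,0.4],[0.44,-0.87,0,0,0,-0.056,0.4]]]';python3 -m inch '[[[0.44,-0.87,0,0,0,-0.056,0.4],[0.44,-0.87,0,0,0,-0.056,0.4],[0.44,-0.87,0,0,0,-0.056,0.4],[0.44,-0.87,0,0,0,-0.056,0.4],[0.44,-0.87,0,0,0,-0.056,0.4]]]'; python3 goal.py .3633 .2778 .086 .19; python3 - <<'E'
from h import *
print(get_calibration("wrist"))
for n in("wrist","scene"): cv2.imwrite(f"pics/{n}1.png",camera(n)[:,:,::-1])
E
```

```text
time: 0.55
ee_pos: [0.2585, 0.4842, 0.2229]
eef_rot: [0.239, 0.665, -0.239, 0.666]
ft_force: [-0.6, -0.6, -0.5]
width: 0.0629
time: 0.95
ee_pos: [0.3103, 0.381, 0.2229]
eef_rot: [0.351, 0.614, -0.351, 0.614]
ft_force: [-0.4, 0.1, 0.0]
width: 0.0524
time: 1.45
ee_pos: [0.3611, 0.2798, 0.2226]
eef_rot: [0.451, 0.545, -0.451, 0.545]
ft_force: [-0.2, 0.1, -0.0]
width: 0.0522
t 1.45 pos [0.3611 0.2798 0.2226] w 0.0522 F [-0.2  0.1 -0. ]
dshare [ 0.018 -0.017 -1.139] turnshare [-0.0001 -0.      0.0003] deg 0.1
{'fx': 371.64829954431775, 'fy': 371.64829954431775, 'cx': 315.3497949621036, 'cy': 240.71645498027652, 'xyz': array([0.3488704 , 0.35115018, 0.3844275 ]), 'attitude': array([-0.13458869, -0.01285397,  0.09301272,  0.98644275])}
```

View pics/wrist1.png

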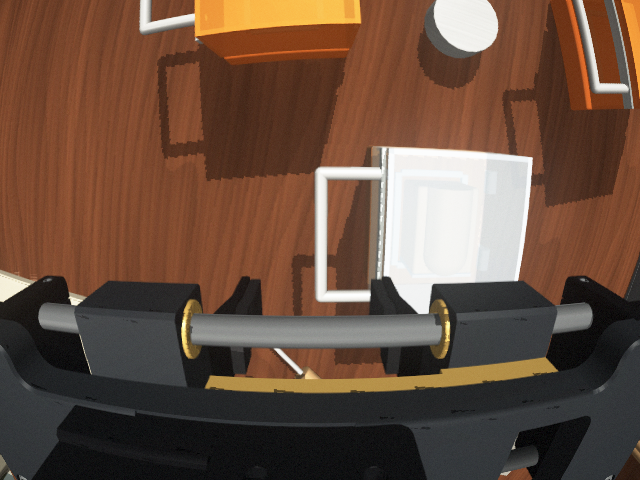

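View pics/scene1.png

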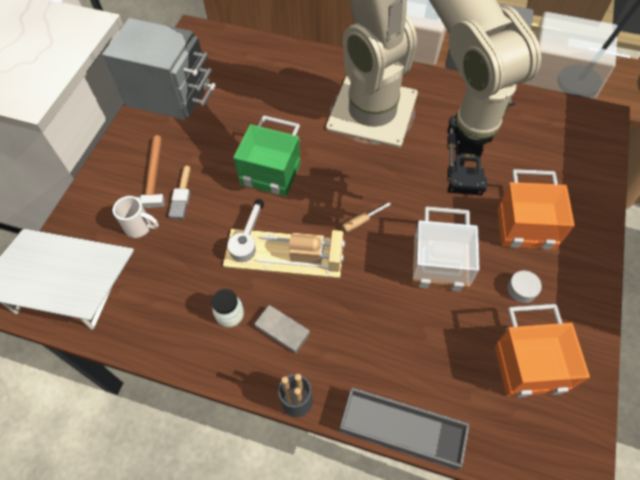

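```bash
python3 - <<'E'
from h import *
C=cal("wrist"); a=.1918
for s in(.048,-.048,0):
    P=np.array([.3633-np.sin(a)*s,.2778+np.cos(a)*s,.105]); print(proj("wrist",P,C))
for z in(.105,): print(atz("wrist",321,170,z,C),atz("wrist",321,298,z,C))
print(proj("wrist",[.3611,.2798,.2226],C),C[2])
E
```

```text
[315.92829963 175.455319  ]
[316.28395565 293.84905265]
[316.12025594 237.15639716]
[0.35710796 0.32969352 0.105     ] [0.37696211 0.22772704 0.105     ]
[312.88036431 296.52240987] [0.34864811 0.35127895 0.38423457]
```

```bash
python3 -m inch '[[[0.04,-0.01,-0.4,0,0,0,0.5],[0.04,-0.01,-0.75,0,0,0,0.5],[0.04,-0.01,-0.75,0,0,0,0.5]]]' 10; python3 -m inch '[[[0,0,-0.39,0,0,0,0.5],[0,0,-0.39,0,0,0,0.5],[0,0,-0.39,0,0,0,1],[0,0,-0.39,0,0,0,1],[0,0,-0.39,0,0,0,1],[0,0,-0.39,0,0,0,1]]]' 12; python3 - <<'E'
from h import *
for n in("wrist",): cv2.imwrite(f"pics/{n}2.png",camera(n)[:,:,::-1])
E
```

```text
time: 1.85
ee_pos: [0.3635, 0.2755, 0.128]
eef_rot: [0.448, 0.545, -0.454, 0.544]
ft_force: [-0.3, -0.8, 0.4]
width: 0.0446
time: 2.45
ee_pos: [0.3673, 0.2772, 0.0871]
eef_rot: [0.453, 0.544, -0.451, 0.544]
ft_force: [0.1, -1.0, -0.9]
width: 0.0193
```

View pics/wrist2.png

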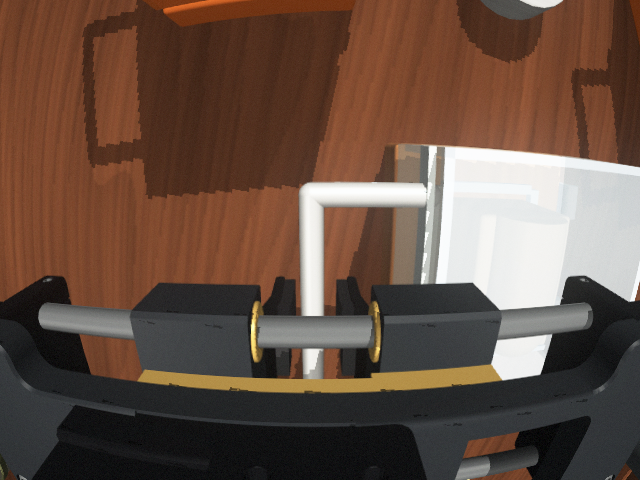

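The bar (at u≈312) is centred between the fingers, which are still closing (19 mm open). I'll close fully.

```bash
python3 -m inch '[[[0,0,0,0,0,0,1],[0,0,0,0,0,0,1],[0,0,0,0,0,0,1]]]' 12; python3 - <<'E'
import numpy as np
from h import *
p=read_state()["ee_pos"]; a=.192
b=np.array([p[0],p[1],p[2]+.019]);print(p,b)
h0=np.arctan2(62,-170)
for th in np.arange(0,2.01,.1):
    dx=.181*(np.cos(h0-th)-np.cos(h0)); dz=.181*(np.sin(h0-th)-np.sin(h0))
    print(round(th,2),np.round(np.array([dx*np.cos(a),dx*np.sin(a),dz])/.12,3))
E
```

```text
time: 2.8
ee_pos: [0.3661, 0.2766, 0.0863]
eef_rot: [0.452, 0.544, -0.452, 0.543]
ft_force: [-5.4, -1.7, 7.2]
width: 0.0093
[0.36605875 0.27664835 0.08629113] [0.36605875 0.27664835 0.10529113]
0.0 [0. 0. 0.]
0.1 [0.058 0.011 0.139]
0.2 [0.129 0.025 0.271]
0.3 [0.212 0.041 0.396]
0.4 [0.307 0.06  0.511]
0.5 [0.413 0.08  0.616]
0.6 [0.529 0.103 0.71 ]
0.7 [0.654 0.127 0.791]
0.8 [0.786 0.153 0.86 ]
0.9 [0.924 0.18  0.914]
1.0 [1.066 0.207 0.955]
1.1 [1.212 0.236 0.98 ]
1.2 [1.36  0.264 0.991]
1.3 [1.508 0.293 0.987]
1.4 [1.654 0.322 0.967]
1.5 [1.799 0.35  0.933]
1.6 [1.939 0.377 0.885]
1.7 [2.073 0.403 0.822]
1.8 [2.201 0.428 0.746]
1.9 [2.321 0.451 0.657]
2.0 [2.431 0.473 0.557]
```

```bash
python3 -m inch '[[[0.028,0.005,0.07,0,0,0,1],[0.058,0.011,0.139,0,0,0,1],[0.092,0.018,0.206,0,0,0,1],[0.129,0.025,0.271,0,0,0,1],[0.17,0.033,0.335,0,0,0,1],[0.212,0.041,0.396,0,0,0,1],[0.258,0.05,0.455,0,0,0,1],[0.307,0.06,0.511,0,0,0,1],[0.307,0.06,0.511,0,0,0,1]]]' 12; python3 - <<'E'
from h import *
for n in("wrist","scene"): cv2.imwrite(f"pics/{n}3.png",camera(n)[:,:,::-1])
E
```

```text
time: 3.7
ee_pos: [0.4026, 0.2837, 0.1488]
eef_rot: [0.451, 0.544, -0.453, 0.543]
ft_force: [-14.5, -4.0, 12.6]
width: 0.0095
```

View pics/scene3.png

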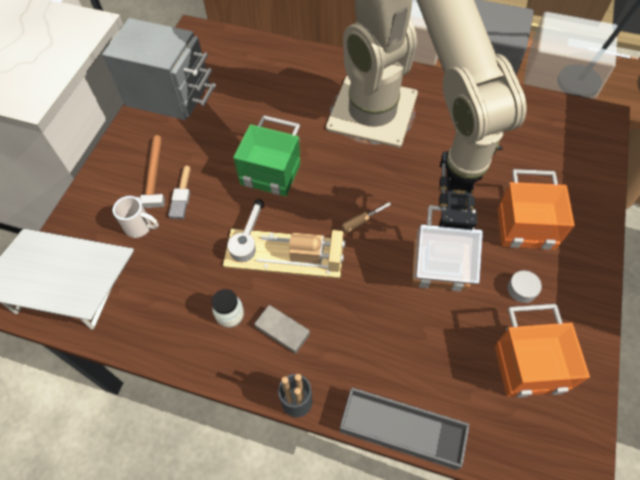

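```bash
python3 -m inch '[[[0.04,0.008,0.075,0,0,0,1],[0.093,0.018,0.12,0,0,0,1],[0.15,0.029,0.168,0,0,0,1],[0.211,0.041,0.215,0,0,0,1],[0.273,0.053,0.256,0,0,0,1],[0.337,0.065,0.297,0,0,0,1],[0.471,0.091,0.367,0,0,0,1],[0.611,0.119,0.422,0,0,0,1],[0.755,0.146,0.463,0,0,0,1],[0.903,0.176,0.489,0,0,0,1]]]' 12
```

```text
time: 4.8
ee_pos: [0.5136, 0.3048, 0.2065]
eef_rot: [0.452, 0.543, -0.452, 0.544]
ft_force: [-1.0, -0.5, 1.3]
width: 0.0092
```

```bash
python3 -m inch '[[[0.15,0.028,0.011,0,0,0,1],[0.3,0.058,0.007,0,0,0,1],[0.447,0.087,-0.013,0,0,0,1],[0.594,0.115,-0.048,0,0,0,1],[0.736,0.143,-0.097,0,0,0,1],[0.872,0.169,-0.161,0,0,0,1],[0.94,0.182,-0.2,0,0,0,1],[0.94,0.182,-0.2,0,0,0,1]]]' 12; python3 - <<'E'
from h import *
for n in("scene",): cv2.imwrite(f"pics/{n}4.png",camera(n)[:,:,::-1])
crop("pics/scene4.png",380,150,160,150,5,"pics/c5.png")
E
```

```text
time: 5.6
ee_pos: [0.6265, 0.3264, 0.1812]
eef_rot: [0.453, 0.543, -0.452, 0.544]
ft_force: [2.8, 0.2, 0.3]
width: 0.0093
```

View pics/c5.png

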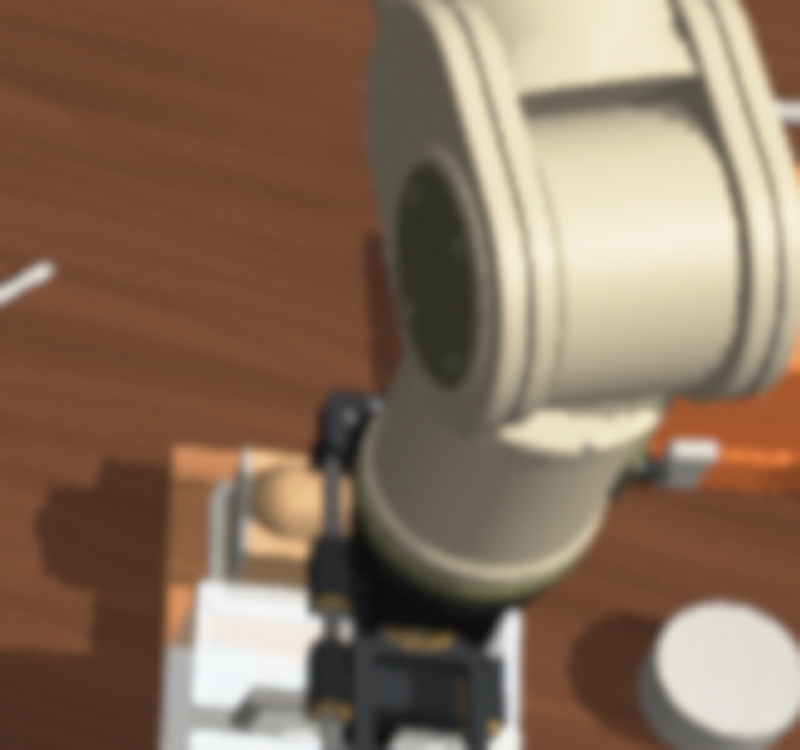

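```bash
python3 -m inch '[[[0,0,0,0,0,0,0.6],[0.04,0.01,0,0,0,0,0.6],[0.08,0.02,0.1,0,0,0,0.6],[0.08,0.02,0.4,0,0,0,0.6],[0.08,0.02,0.8,0,0,0,0.2],[-0.2,0,1,0,0,0,0],[-0.5,-0.1,1,0,0,0,0],[-0.9,-0.2,1,0,0,0,0],[-0.9,-0.2,1,0,0,0,0]]]' 12; python3 - <<'E'
from h import *
print(get_calibration("wrist"))
for n in("scene","wrist","top"): cv2.imwrite(f"pics/{n}5.png",camera(n)[:,:,::-1])
E
```

```text
time: 6.55
ee_pos: [0.511, 0.3014, 0.3014]
eef_rot: [0.45, 0.546, -0.453, 0.543]
ft_force: [-0.5, 0.9, 0.2]
width: 0.0669
{'fx': 371.64829954431775, 'fy': 371.64829954431775, 'cx': 315.3497949621036, 'cy': 240.71645498027652, 'xyz': array([0.49967391, 0.37288544, 0.46320222]), 'attitude': array([-0.13453833, -0.0102779 ,  0.09208069,  0.98656725])}
```

View pics/scene5.png

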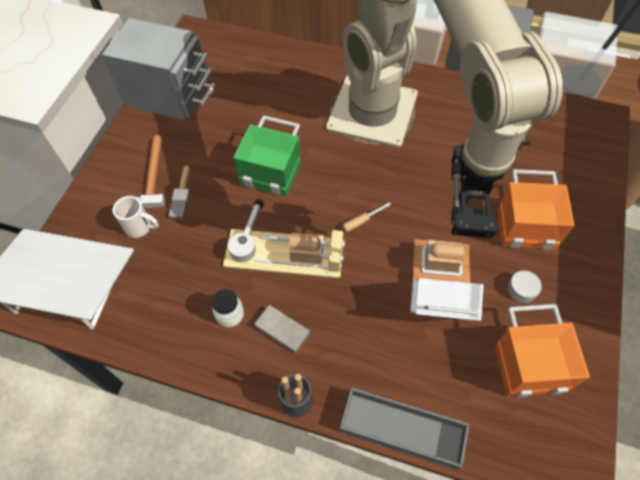

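View pics/wrist5.png

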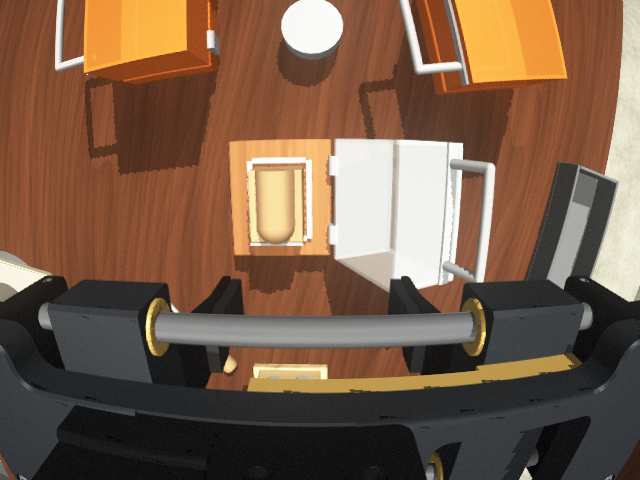

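```bash
python3 - <<'E'
from h import *
crop("pics/wrist5.png",220,130,130,130,6,"pics/c6.png")
crop("pics/scene5.png",400,230,100,100,6,"pics/c7.png")
E
```

```text
(no output)
```

View pics/c6.png

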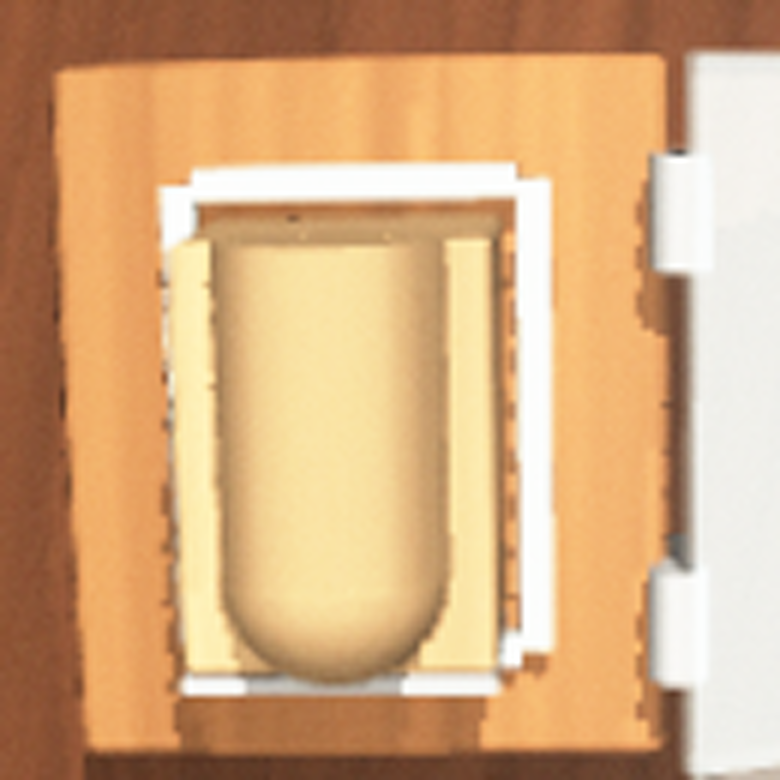

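View pics/c7.png

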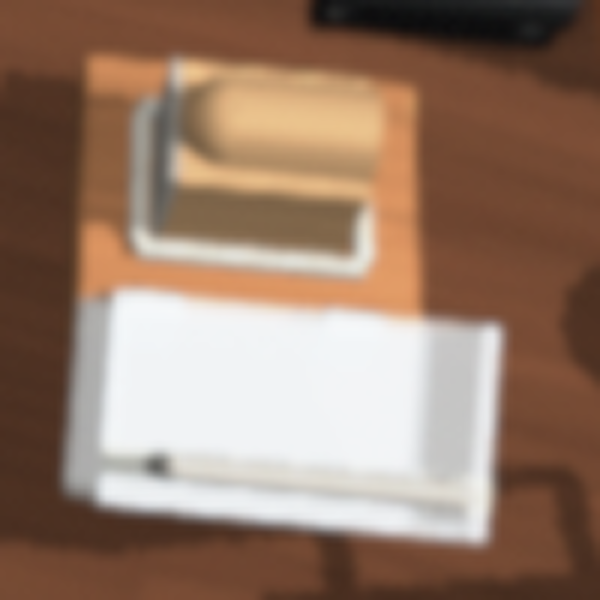

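```bash
python3 - <<'E'
from h import *
C=cal("wrist");c,Rm,p=C
pts=[(174,240),(497,237),(497,669),(187,669)]
W=[atz("wrist",220+a/6-.42,130+b/6-.42,.089,C) for a,b in pts]
for w in W: print(w.round(4))
W=np.array(W); print("ctr",W.mean(0)); 
d=W[0]+W[1]-W[2]-W[3]; print("len",np.linalg.norm(d)/2,"yaw",np.arctan2(-d[0],d[1])); d=W[1]+W[2]-W[0]-W[3]; print("wid",np.linalg.norm(d)/2,"yaw",np.arctan2(d[1],d[0]))
B=[atz("wrist",220+a/6-.42,130+b/6-.42,.035,C)[:2] for a,b in [(57,70),(665,55),(662,750),(88,750)]]
print(np.round(B,4),np.mean(B,0)); print(proj("wrist",[.53,.31,.043],C))
E
python3 goal.py .47 .28 .06 .19
```

```text
[0.4438 0.3335 0.089 ]
[0.4979 0.3433 0.089 ]
[0.5111 0.2692 0.089 ]
[0.4571 0.2592 0.089 ]
ctr [0.47747394 0.30130287 0.089     ]
len 0.07540753849783005 yaw 0.17698457629891873
wid 0.0548810652891856 yaw 0.18129433355817692
[[0.4067 0.3569]
 [0.522  0.3793]
 [0.5477 0.2434]
 [0.4322 0.2217]] [0.47715729 0.30032285]
[326.18397916 199.49904355]
t 6.7 pos [0.5169 0.3031 0.3026] w 0.0795 F [ 0.7 -0.1 -0.2]
dshare [-0.391 -0.192 -2.022] turnshare [-0.0002  0.0002  0.001 ] deg 0.4
```

```bash
python3 -m inch '[[[-0.333,-0.03,-0.1,0,0,0,0],[-0.333,-0.03,-0.5,0,0,0,0],[-0.333,-0.03,-0.9,0,0,0,0],[-0.333,-0.03,-0.9,0,0,0,0],[-0.333,-0.03,-0.9,0,0,0,0]]]' 15; python3 goal.py .477 .2995 .062 .185; python3 - <<'E'
from h import *
C=cal("wrist")
cv2.imwrite("pics/wrist6.png",camera("wrist")[:,:,::-1]);
for s in ((-.028,.04),(.028,.04),(.028,-.04),(-.028,-.04)):
    a=.185;P=[.477+np.cos(a)*s[0]-np.sin(a)*s[1],.2995+np.sin(a)*s[0]+np.cos(a)*s[1],.089];print(proj("wrist",P,C))
E
```

```text
time: 7.2
ee_pos: [0.4779, 0.2992, 0.1947]
eef_rot: [0.452, 0.543, -0.453, 0.544]
ft_force: [1.2, 0.2, 1.5]
width: 0.087
t 7.2 pos [0.4779 0.2992 0.1947] w 0.087 F [1.2 0.2 1.5]
dshare [-0.007  0.002 -1.106] turnshare [0.0001 0.     0.0004] deg 0.1
[273.57424863 184.30468199]
[350.86953058 184.0344825 ]
[348.58305141 286.8692401 ]
[276.84918599 287.00577917]
```

View pics/wrist6.png

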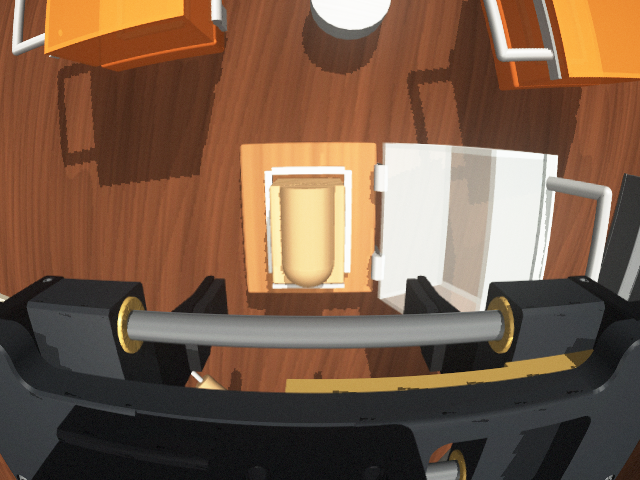

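```bash
python3 -m inch '[[[-0.02,0,-0.35,0,0,0,0],[-0.02,0,-0.7,0,0,0,0],[-0.02,0,-0.7,0,0,0,0]]]' 15; python3 -m inch '[[[0,0,-0.2,0,0,0,0],[0,0,-0.4,0,0,0,0],[0,0,-0.4,0,0,0,0],[0,0,-0.4,0,0,0,0]]]'; python3 - <<'E'
from h import *
for n in("wrist","scene"):cv2.imwrite(f"pics/{n}7.png",camera(n)[:,:,::-1]);
E
```

```text
time: 7.55
ee_pos: [0.4735, 0.2983, 0.1077]
eef_rot: [0.451, 0.544, -0.454, 0.543]
ft_force: [-0.3, -0.1, -0.2]
width: 0.0871
time: 7.95
ee_pos: [0.4761, 0.3001, 0.0647]
eef_rot: [0.453, 0.543, -0.451, 0.544]
ft_force: [-0.2, -1.2, 1.0]
width: 0.0873
```

View pics/wrist7.png

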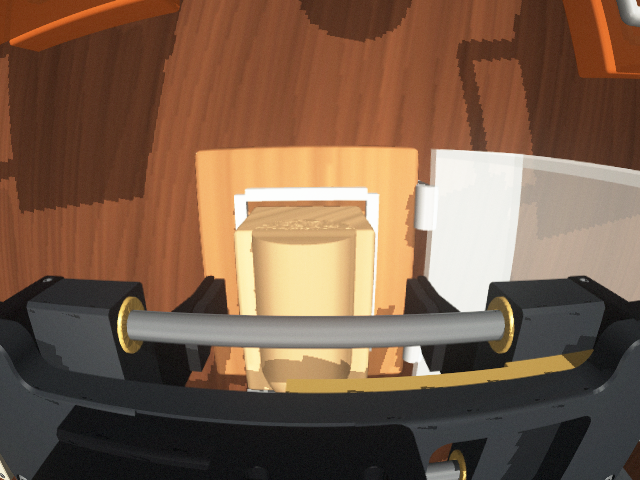

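View pics/scene7.png

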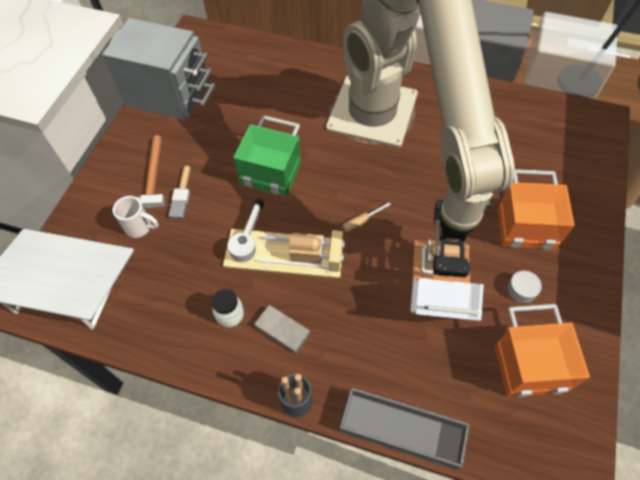

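```bash
python3 -m inch '[[[-0.024,-0.005,-0.02,0,0,0,0],[-0.024,-0.005,-0.02,0,0,0,0.6],[-0.024,-0.005,-0.02,0,0,0,0.6],[-0.024,-0.005,-0.02,0,0,0,0.6],[-0.024,-0.005,-0.02,0,0,0,0.6],[-0.024,-0.005,-0.02,0,0,0,0.6],[-0.024,-0.005,-0.02,0,0,0,0.6],[-0.024,-0.005,-0.02,0,0,0,0.6]]]' 20
```

```text
time: 8.85
ee_pos: [0.4716, 0.2985, 0.0594]
eef_rot: [0.452, 0.544, -0.452, 0.544]
ft_force: [0.9, -0.5, 0.8]
width: 0.0557
```

```bash
python3 -m inch '[[[0,0,0.1,0,0,0,1],[0,0,0.4,0,0,0,1],[0,0,0.7,0,0,0,1],[0,0,1,0,0,0,1],[0,0,1,0,0,0,1]]]' 30; python3 goal.py .5557 -.1276 .16 .19; python3 - <<'E'
from h import *
C=cal("wrist"); print(C[2])
for n in("wrist",):cv2.imwrite(f"pics/{n}8.png",camera(n)[:,:,::-1]);
E
```

```text
time: 9.35
ee_pos: [0.4737, 0.2998, 0.1853]
eef_rot: [0.455, 0.543, -0.449, 0.544]
ft_force: [0.8, -0.0, -2.2]
width: 0.0558
t 9.35 pos [0.4737 0.2998 0.1853] w 0.0558 F [ 0.8 -0.  -2.2]
dshare [ 0.683 -3.562 -0.211] turnshare [-0.0009  0.001   0.0011] deg 0.6
[0.46080331 0.37042253 0.34733586]
```

View pics/wrist8.png

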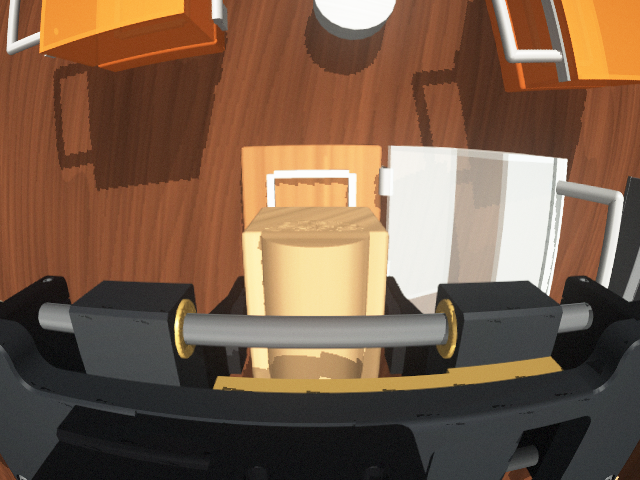

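```bash
python3 - <<'E'
from h import *
C=cal("wrist"); p=read_state()["ee_pos"]
for (u,v,dz) in((245,232,.0296),(387,232,.0296),(263,208,-.0244),(375,208,-.0244)):
    P=atz("wrist",u,v,p[2]+dz,C)-p; a=.19; print(round(np.cos(a)*P[0]+np.sin(a)*P[1],4),round(-np.sin(a)*P[0]+np.cos(a)*P[1],4))
E
python3 -c "
from h import *
crop('pics/wrist8.png',230,195,170,60,4.7,'pics/c8.png')"
```

```text
-0.0247 0.0391
0.0281 0.0387
-0.0251 0.0383
0.0323 0.0378
```

View pics/c8.png

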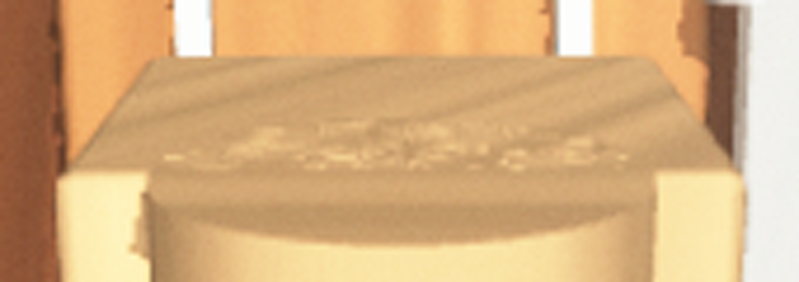

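```bash
python3 -m inch '[[[0.17,-0.89,0,0,0,0,1],[0.17,-0.89,0,0,0,0,1],[0.17,-0.89,0,0,0,0,1]]]' 30;python3 -m inch '[[[0.17,-0.89,0,0,0,0,1],[0.17,-0.89,0,0,0,0,1],[0.17,-0.89,0,0,0,0,1]]]'; python3 -m inch '[[[0.17,-0.89,0,0,0,0,1],[0.17,-0.89,0,0,0,0,1],[0.17,-0.89,0,0,0,0,1]]]';python3 -m inch '[[[0.17,-0.89,0,0,0,0,1],[0.17,-0.89,0,0,0,0,1],[0.17,-0.89,0,0,0,0,1],[0.17,-0.89,0,0,0,0,1],[0.17,-0.89,0,0,0,0,1]]]'; python3 goal.py .5557 -.1276 .16 .19; python3 - <<'E'
from h import *
C=cal("wrist"); print(C[2])
for n in("wrist","scene"):cv2.imwrite(f"pics/{n}9.png",camera(n)[:,:,::-1]);
crop("pics/scene9.png",220,130,160,150,5,"pics/c9.png")
E
```

```text
time: 9.7
ee_pos: [0.4927, 0.1847, 0.1786]
eef_rot: [0.453, 0.542, -0.455, 0.542]
ft_force: [-0.3, -0.8, -1.8]
width: 0.0558
time: 10.0
ee_pos: [0.5125, 0.078, 0.1788]
eef_rot: [0.454, 0.541, -0.455, 0.542]
ft_force: [0.5, -0.1, -2.2]
width: 0.0558
time: 10.3
ee_pos: [0.5323, -0.0287, 0.1789]
eef_rot: [0.453, 0.541, -0.455, 0.542]
ft_force: [0.3, -0.4, -1.3]
width: 0.0558
time: 10.8
ee_pos: [0.5528, -0.1275, 0.1786]
eef_rot: [0.452, 0.544, -0.452, 0.543]
ft_force: [0.9, -0.0, -2.2]
width: 0.056
t 10.8 pos [ 0.5528 -0.1275  0.1786] w 0.056 F [ 0.9 -0.  -2.2]
dshare [ 0.024 -0.001 -0.155] turnshare [-0.0001 -0.0002  0.001 ] deg 0.4
[ 0.5410605  -0.0560931   0.34041353]
```

View pics/wrist9.png

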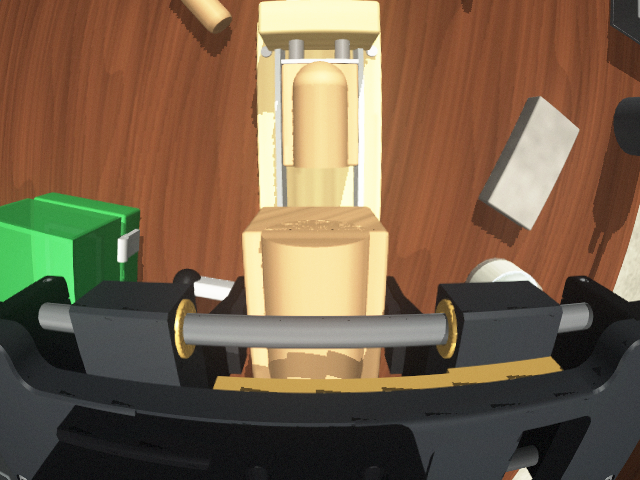

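View pics/c9.png

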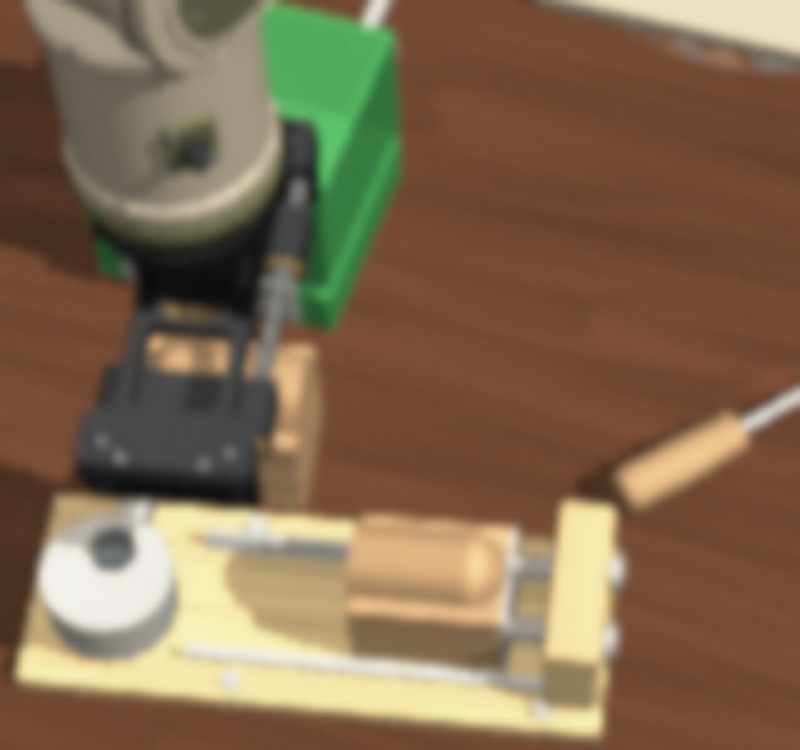

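```bash
python3 -c "
from h import *
crop('pics/wrist9.png',250,0,140,210,3.8,'pics/c10.png')"
```

```text
(no output)
```

View pics/c10.png

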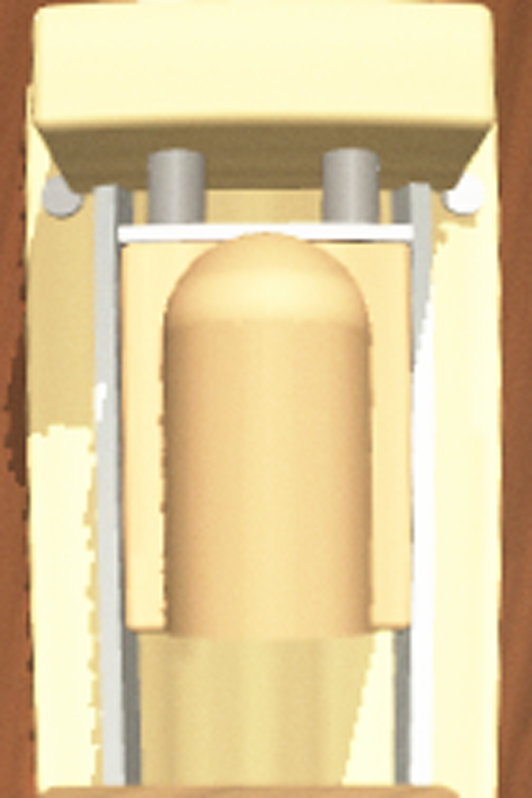

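```bash
python3 - <<'E'
from h import *
C=cal("wrist"); p=read_state()["ee_pos"]
Y=R.from_quat(read_state()["eef_rot"]).as_matrix(); ax=-Y[:,1] if Y[0,1]<0 else Y[:,1]; a=np.arctan2(ax[1],ax[0]); print("toolyaw",a)
def show(n,u,v,z):
    P=atz("wrist",250+u/3.8-.37,v/3.8-.37,z,C); d=P-p
    print(n,P.round(4),"tool x,y",round(np.cos(a)*d[0]+np.sin(a)*d[1],4),round(-np.sin(a)*d[0]+np.cos(a)*d[1],4))
show("seamL",127,628,.066);show("seamR",410,628,.066);show("farL",122,237,.066);show("farR",410,237,.066)
show("ridgeseamtop",270,636,.086)
for b,u,v in(("bedL",28,430),("bedR",500,430),("bedL2",35,780),("bedR2",497,780)): show(b,u,v,.012)
E
```

```text
toolyaw 0.18562247074885252
seamL [ 0.5209 -0.0778  0.066 ] tool x,y -0.0225 0.0541
seamR [ 0.575  -0.0675  0.066 ] tool x,y 0.0325 0.0542
farL [ 0.506 -0.002  0.066] tool x,y -0.0232 0.1313
farR [0.5604 0.0084 0.066 ] tool x,y 0.0322 0.1315
ridgeseamtop [ 0.548  -0.0729  0.086 ] tool x,y 0.005 0.0538
bedL [ 0.4861 -0.0402  0.012 ] tool x,y -0.0498 0.0974
bedR [ 0.5932 -0.0199  0.012 ] tool x,y 0.0592 0.0977
bedL2 [ 0.5014 -0.1215  0.012 ] tool x,y -0.0498 0.0147
bedR2 [ 0.6095 -0.1012  0.012 ] tool x,y 0.0603 0.0147
```

```bash
python3 - <<'E'
from h import *
for u,v in((360,280),(407,281)): print(atz("top",u,v,.121))
for u,v in((247,187),(297,193)): print(atz("scene",u,v,.04))
E
python3 -m inch '[[[0.003,0.05,-0.3,0,0,0.001,1],[0.003,0.05,-0.6,0,0,0.001,1],[0.003,0.05,-0.85,0,0,0.001,1],[0.003,0.05,-0.85,0,0,0.001,1]]]' 30;python3 -m inch '[[[0,0,-0.17,0,0,0,1],[0,0,-0.17,0,0,0,1],[0,0,-0.17,0,0,0,1]]]'; python3 - <<'E'
from h import *
cv2.imwrite("pics/wrist10.png",camera("wrist")[:,:,::-1]);crop('pics/wrist10.png',220,80,200,170,4,'pics/c11.png')
E
```

```text
[ 0.37104313 -0.14528734  0.121     ]
[ 0.36693234 -0.29382137  0.121     ]
[ 0.40311815 -0.2483196   0.04      ]
[ 0.38219617 -0.11189415  0.04      ]
time: 11.3
ee_pos: [0.5508, -0.1205, 0.0737]
eef_rot: [0.448, 0.548, -0.451, 0.544]
ft_force: [-0.8, 0.2, -1.5]
width: 0.0558
time: 11.6
ee_pos: [0.5541, -0.1222, 0.0584]
eef_rot: [0.45, 0.545, -0.45, 0.545]
ft_force: [0.4, -0.5, -2.5]
width: 0.0554
```

View pics/c11.png

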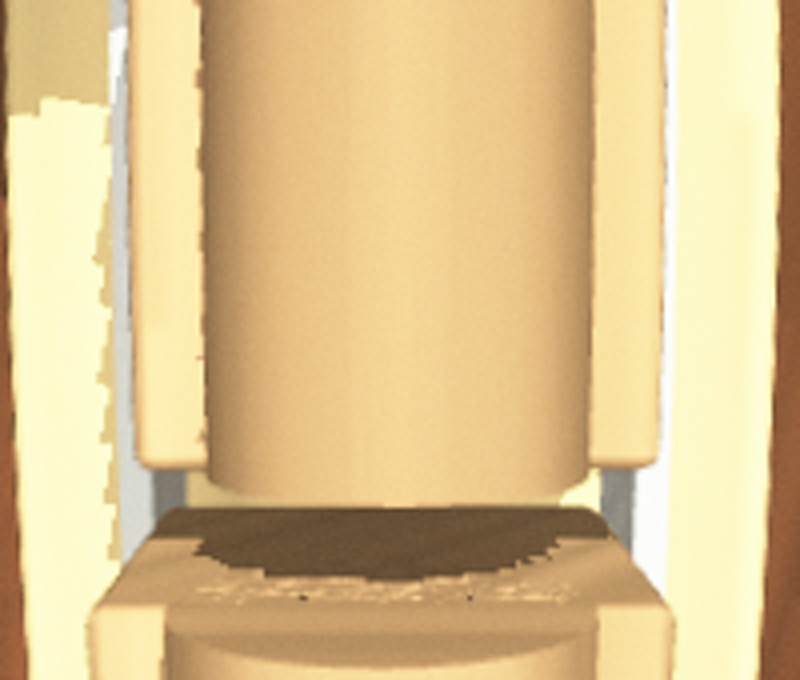

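View pics/wrist10.png

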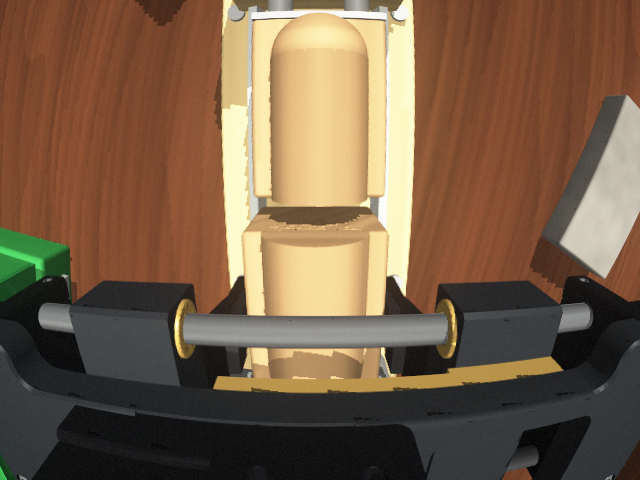

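```bash
cat > rel.py <<'E'
import sys
from h import *
def rel(src,ox,oy,k,pts):
    C=cal("wrist"); s=read_state(); p=s["ee_pos"]
    Y=R.from_quat(s["eef_rot"]).as_matrix()[:,1]; ax=-Y if Y[0]<0 else Y; a=np.arctan2(ax[1],ax[0]); print("pos",p.round(4),"toolyaw",a.round(4))
    for n,u,v,z in pts:
        P=atz("wrist",ox+u/k-.5+.5/k,oy+v/k-.5+.5/k,z,C); d=P-p
        print(n,P.round(4),"tool xy mm",round(1e3*(np.cos(a)*d[0]+np.sin(a)*d[1]),1),round(1e3*(-np.sin(a)*d[0]+np.cos(a)*d[1]),1))
E
python3 - <<'E'
from rel import *
z=read_state()["ee_pos"][2]
rel(0,220,80,4,[("hL",90,613,z+.0296),("hR",672,613,z+.0296),("hbL",170,508,z-.0244),("hbR",597,508,z-.0244),("mL",136,465,.066),("mR",659,465,.066),("mfL",130,20,.066),("mfR",666,20,.066)])
E
```

```text
pos [ 0.5544 -0.1224  0.0587] toolyaw 0.1902
hL [ 0.5216 -0.0893  0.0883] tool xy mm -26.0 38.7
hR [ 0.5747 -0.0792  0.0883] tool xy mm 28.1 38.7
hbL [ 0.5217 -0.0893  0.0343] tool xy mm -25.9 38.7
hbR [ 0.5753 -0.079   0.0343] tool xy mm 28.8 38.7
mL [ 0.5207 -0.0789  0.066 ] tool xy mm -24.8 49.2
mR [ 0.5751 -0.0684  0.066 ] tool xy mm 30.6 49.2
mfL [ 0.512  -0.0327  0.066 ] tool xy mm -24.7 96.2
mfR [ 0.5662 -0.0221  0.066 ] tool xy mm 30.5 96.3
```

```bash
python3 -m inch '[[[0.004,0.056,0,0,0,0,1],[0.004,0.056,0,0,0,0,1],[0.004,0.056,-0.08,0,0,0,1],[0.004,0.056,-0.155,0,0,0,1],[0.004,0.056,-0.155,0,0,0,1]]]' 30; python3 - <<'E'
from h import *
cv2.imwrite("pics/wrist11.png",camera("wrist")[:,:,::-1]);crop('pics/wrist11.png',220,80,200,170,4,'pics/c12.png')
print(read_state()["ee_pos"],read_state()["ft_force"])
E
```

```text
time: 12.15
ee_pos: [0.5532, -0.116, 0.0369]
eef_rot: [0.45, 0.546, -0.451, 0.545]
ft_force: [0.3, -0.0, -1.2]
width: 0.0559
[ 0.55331535 -0.11608317  0.03744397] [-0.58642624  0.40577341 -2.10049167]
```

View pics/c12.png

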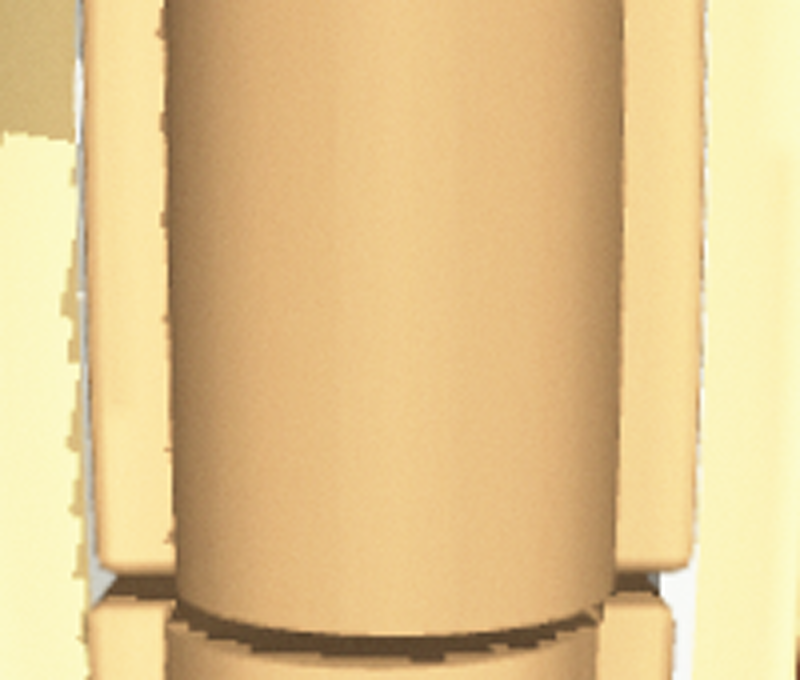

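```bash
python3 -m inch '[[[0.009,0.001,0,0,0,0,1],[0.009,0.001,-0.01,0,0,0,1],[0.009,0.001,-0.015,0,0,0,1],[0.009,0.001,-0.015,0,0,0,1]]]' 30; python3 - <<'E'
from h import *
cv2.imwrite("pics/wrist12.png",camera("wrist")[:,:,::-1]);crop('pics/wrist12.png',220,80,200,170,4,'pics/c13.png')
print(read_state()["ee_pos"],read_state()["ft_force"])
E
```

```text
time: 12.6
ee_pos: [0.555, -0.1159, 0.0365]
eef_rot: [0.45, 0.545, -0.45, 0.545]
ft_force: [0.0, -0.2, -2.1]
width: 0.0554
[ 0.55503411 -0.11585739  0.03658187] [ 0.23565288  0.26189341 -2.17129792]
```

View pics/c13.png

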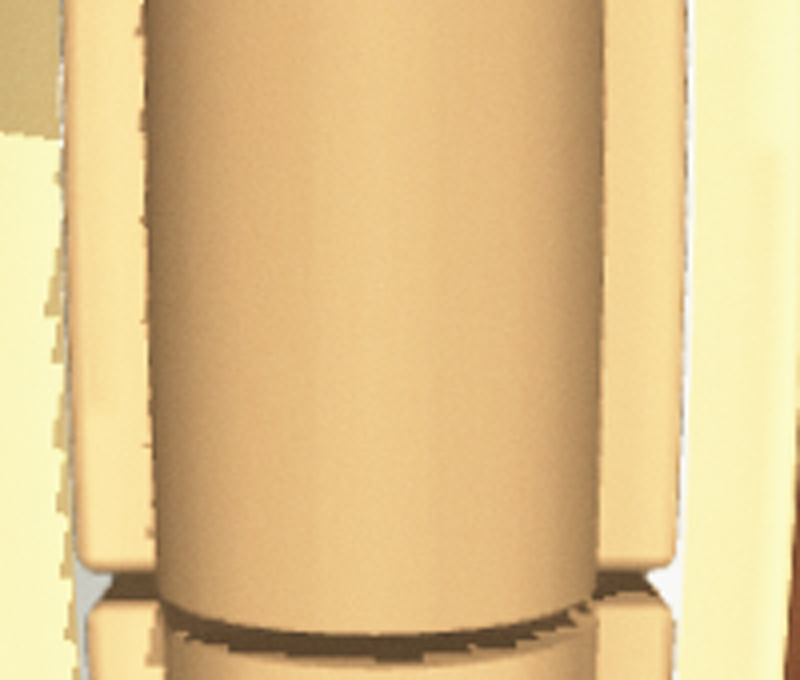

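```bash
python3 -m inch '[[[-0.004,0,-0.01,0,0,0,1],[-0.004,0,-0.02,0,0,0,1],[-0.004,0,-0.02,0,0,0,1]]]' 30
```

```text
time: 12.95
ee_pos: [0.5551, -0.1159, 0.0363]
eef_rot: [0.451, 0.545, -0.45, 0.545]
ft_force: [-7.9, 3.1, 23.0]
width: 0.056
```

```bash
python3 -m inch '[[[0,0,0.015,0,0,0,1],[0,0,0.015,0,0,0,0.3],[0,0,0.015,0,0,0,0],[0,0,0.015,0,0,0,0],[0,0,0.015,0,0,0,0],[0,0,0.015,0,0,0,0]]]' 30; python3 - <<'E'
from h import *
cv2.imwrite("pics/wrist13.png",camera("wrist")[:,:,::-1])
E
```

```text
time: 13.55
ee_pos: [0.5545, -0.1159, 0.0359]
eef_rot: [0.45, 0.545, -0.45, 0.545]
ft_force: [0.7, 1.0, 0.6]
width: 0.0829
```

View pics/wrist13.png

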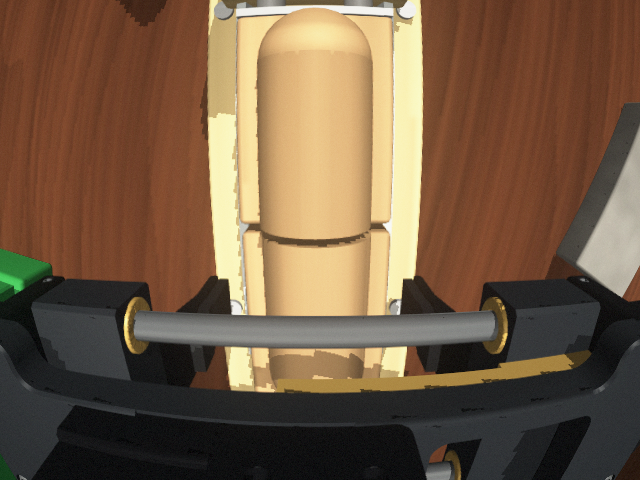

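```bash
python3 -m inch '[[[0,0,0.2,0,0,0,0],[0,0,0.6,0,0,0,0],[0,0,1,0,0,0,0],[0,0,1,0,0,0,0]]]'; python3 -m inch '[[[-0.6,0.6,0.5,0,0,0,1],[-0.6,0.6,0.5,0,0,0,1],[-0.6,0.6,0.5,0,0,0,1],[-0.6,0.6,0.5,0,0,0,1]]]'; python3 - <<'E'
from h import *
for n in ("wrist","scene","top"): cv2.imwrite(f"pics/{n}14.png",camera(n)[:,:,::-1])
crop("pics/scene14.png",210,180,150,110,5,"pics/c14.png")
crop("pics/top14.png",285,195,115,80,7,"pics/c15.png")
E
```

```text
time: 14.0
ee_pos: [0.5578, -0.1169, 0.1624]
eef_rot: [0.453, 0.542, -0.448, 0.548]
ft_force: [0.2, 0.0, -0.4]
width: 0.0872
time: 14.4
ee_pos: [0.4824, -0.0419, 0.2173]
eef_rot: [0.451, 0.546, -0.448, 0.546]
ft_force: [0.5, -0.6, -0.8]
width: 0.0628
```

View pics/c14.png

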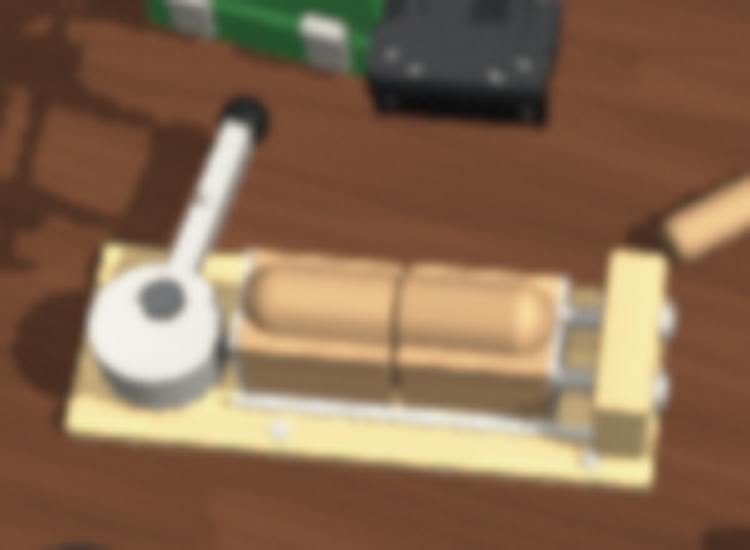

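View pics/c15.png

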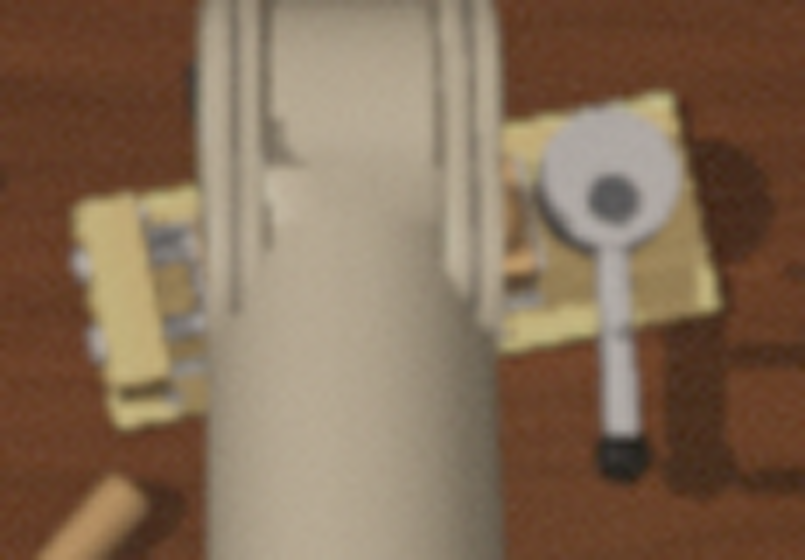

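View pics/wrist14.png

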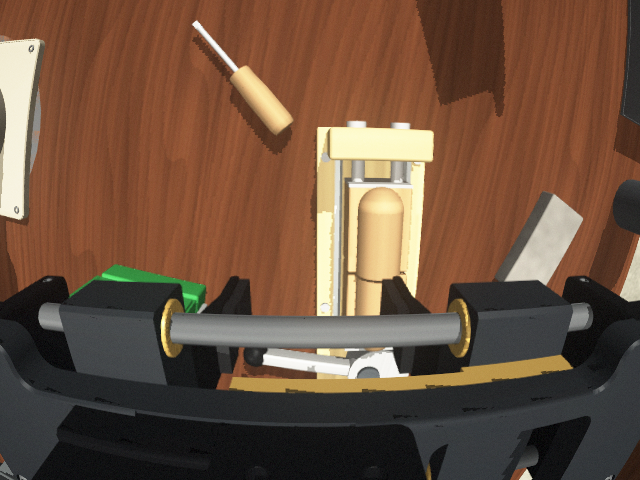

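```bash
python3 - <<'E'
from h import *
f=lambda o,k,u,v:(o[0]+u/k-.5+.5/k,o[1]+v/k-.5+.5/k)
o=(285,195)
print("hub top",atz("top",*f(o,7,614,197),.062)); print("hub scene",atz("scene",*f((210,190),5,163,250),.062)); print("tri hub",tri([("top",*f(o,7,614,197)),("scene",*f((210,190),5,163,250))]))
print("ball tri",tri([("top",*f(o,7,621,457)),("scene",*f((210,190),5,243,70))]))
for z in(.02,.06): print("disc wrt z",z,atz("top",*f(o,7,610,177),z))
for n,u,v in(("ball",255,356),("hub",369,374)): print(n,atz("wrist",u,v,.042 if n=="ball" else .062))
print("seam gap scene", atz("scene",*f((210,180),5,398,268),.086))
# bed corners separately
for n,(u,v) in {"y+x-":(117,430),"y+x+":(75,205),"y-x+":(672,95),"y-x-":(720,308)}.items(): print(n,atz("top",*f(o,7,u,v),.012))
for n,(u,v) in {"y+x+":(652,435),"y-x+":(68,382),"y-x-":(108,195)}.items(): print("sc",n,atz("scene",*f((210,190),5,u,v),.012))
E
```

```text
hub top [ 0.56879826 -0.19637327  0.062     ]
hub scene [ 0.57213241 -0.19247155  0.062     ]
tri hub [ 0.56958728 -0.19575353  0.05637402]
ball tri [ 0.44651748 -0.19882862  0.04256608]
disc wrt z 0.02 [ 0.58802098 -0.19978841  0.02      ]
disc wrt z 0.06 [ 0.57902846 -0.19497092  0.06      ]
ball [ 0.44844586 -0.20321821  0.042     ]
hub [ 0.56842068 -0.18979706  0.062     ]
seam gap scene [ 0.53272494 -0.0792578   0.086     ]
y+x- [0.46553462 0.04163039 0.012     ]
y+x+ [0.5770526  0.06196755 0.012     ]
y-x+ [ 0.63113041 -0.23252784  0.012     ]
y-x- [ 0.52404923 -0.2527307   0.012     ]
sc y+x+ [0.5751972  0.06619056 0.012     ]
sc y-x+ [ 0.63410466 -0.22740451  0.012     ]
sc y-x- [ 0.52417842 -0.25002979  0.012     ]
```

```bash
python3 - <<'E'
from h import *
print(read_state()["joint_positions"].round(2), read_state()["time"])
for n,P in (("cup",("top",463,217,.09)),("brush",("top",438,243,.02)),("brush2",("top",447,280,.02)),("mallet",("top",463,242,.03))): print(n,atz(*P))
E
python3 goal.py .475 -.168 .2 -1.38; python3 goal.py .475 -.168 .2 1.76
```

```text
[-0.56  0.    0.56  1.86 -0.    1.28  0.2 ] 14.55
cup [ 0.58046808 -0.49312005  0.09      ]
brush [ 0.50630844 -0.42328     0.02      ]
brush2 [ 0.38005104 -0.44710476  0.02      ]
mallet [ 0.50749925 -0.50583788  0.03      ]
t 14.55 pos [ 0.4827 -0.0446  0.2154] w 0.051 F [ 0.4 -0.3 -0.6]
dshare [-0.064 -1.029 -0.128] turnshare [-0.000e+00 -1.000e-04 -2.497e-01] deg 89.9
t 14.55 pos [ 0.4827 -0.0446  0.2154] w 0.051 F [ 0.4 -0.3 -0.6]
dshare [-0.064 -1.029 -0.128] turnshare [-0.0e+00 -1.0e-04 -2.5e-01] deg 90.0
```

```bash
python3 -m inch '[[[-0.03,-0.2,0,0,0,-0.125,1],[-0.03,-0.5,0,0,0,-0.125,1],[-0.03,-0.5,0,0,0,-0.125,1],[-0.03,-0.5,0,0,0,-0.125,1],[-0.03,-0.5,0,0,0,-0.125,1],[-0.03,-0.5,0,0,0,-0.125,1]]]' 20; python3 -m inch '[[[-0.03,-0.2,0,0,0,-0.125,1],[-0.03,-0.5,0,0,0,-0.125,1],[-0.03,-0.5,0,0,0,-0.125,1],[-0.03,-0.5,0,0,0,-0.125,1],[-0.03,-0.5,0,0,0,-0.125,1],[-0.03,-0.5,0,0,0,-0.125,1],[-0.03,-0.5,0,0,0,-0.125,1]]]'; python3 goal.py .475 -.168 .03 -1.38;python3 - <<'E'
from h import *
for n in ("wrist","scene"): cv2.imwrite(f"pics/{n}15.png",camera(n)[:,:,::-1])
E
```

```text
time: 15.15
ee_pos: [0.4789, -0.1052, 0.2149]
eef_rot: [-0.625, -0.329, 0.627, -0.329]
ft_force: [-0.3, 0.6, 0.7]
width: 0.0042
time: 15.85
ee_pos: [0.4752, -0.165, 0.2151]
eef_rot: [-0.703, -0.066, 0.705, -0.067]
ft_force: [0.4, -0.0, 0.1]
width: 0.0006
t 15.85 pos [ 0.4752 -0.165   0.2151] w 0.0006 F [ 0.4 -0.   0.1]
dshare [-0.002 -0.025 -1.542] turnshare [ 0.0002 -0.0003  0.0005] deg 0.2
```

View pics/wrist15.png

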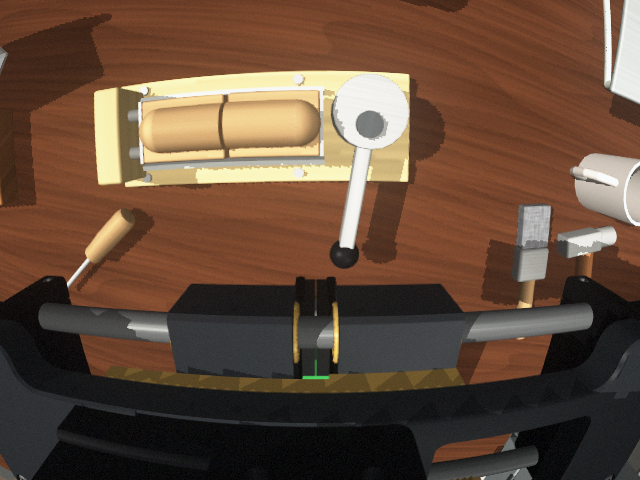

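View pics/scene15.png

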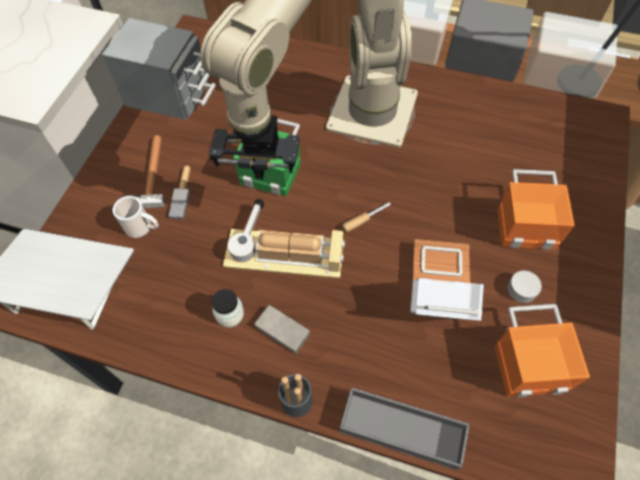

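```bash
python3 - <<'E'
from h import *
C=cal("wrist")
for n,u,v,z in(("ball",344,254,.042),("hub",371,124,.062)): print(n,atz("wrist",u,v,z,C))
P=np.array([.5705,-.195])
for q in (-.145,0,.3,.6,.9,1.2,1.4,1.57):
    w=np.pi+q+.19; d=np.array([np.cos(w),np.sin(w)]); n=np.array([-d[1],d[0]]) # n = ccw motion dir
    # rectangular half-extents in clamp frame: x .0095 (pad), y .015
    cx=np.array([np.cos(.19),np.sin(.19)]); cy=np.array([-np.sin(.19),np.cos(.19)])
    h=.0095*abs(n@cx)+.015*abs(n@cy)
    c=P+.095*d-n*(.007+h); print(q,"L",(P+.095*d).round(4),"pusher",c.round(4))
E
```

```text
ball [ 0.44913127 -0.19828272  0.042     ]
hub [ 0.57126994 -0.19480166  0.062     ]
-0.145 L [ 0.4756 -0.1993] pusher [ 0.4746 -0.1761]
0 L [ 0.4772 -0.2129] pusher [ 0.4731 -0.1913]
0.3 L [ 0.4867 -0.2397] pusher [ 0.4753 -0.2184]
0.6 L [ 0.5036 -0.2625] pusher [ 0.4861 -0.2451]
0.9 L [ 0.5266 -0.2792] pusher [ 0.5055 -0.2682]
1.2 L [ 0.5534 -0.2885] pusher [ 0.5325 -0.2846]
1.4 L [ 0.5723 -0.29  ] pusher [ 0.5534 -0.2903]
1.57 L [ 0.5884 -0.2883] pusher [ 0.5722 -0.2914]
```

```bash
python3 -m inch '[[[0,0,-0.4,0,0,0,1],[0,0,-0.8,0,0,0,1],[0,0,-1,0,0,0,1],[0,0,-1,0,0,0,1]]]' 20; python3 -m inch '[[[0,0.02,-0.25,0,0,0,1],[0,0.02,-0.54,0,0,0,1],[0,0.02,-0.54,0,0,0,1]]]'; python3 - <<'E'
from h import *
for n in ("wrist",): cv2.imwrite(f"pics/{n}16.png",camera(n)[:,:,::-1])
E
```

```text
time: 16.35
ee_pos: [0.4729, -0.1638, 0.0928]
eef_rot: [-0.702, -0.067, 0.706, -0.067]
ft_force: [-0.1, -0.3, 0.6]
width: 0.0006
time: 16.65
ee_pos: [0.4737, -0.1612, 0.0294]
eef_rot: [-0.702, -0.067, 0.706, -0.067]
ft_force: [-0.9, -0.6, 0.7]
width: 0.0003
```

View pics/wrist16.png

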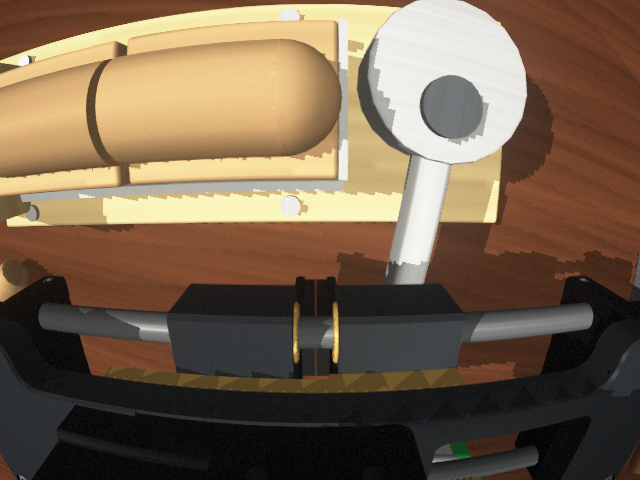

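```bash
python3 -m inch '[[[-0.01,-0.1,0,0,0,0,1],[-0.017,-0.2,0,0,0,0,1],[-0.014,-0.3,0,0,0,0,1],[-0.008,-0.38,0,0,0,0,1],[0,-0.465,0,0,0,0,1],[0.025,-0.54,0,0,0,0,1],[0.055,-0.615,0,0,0,0,1],[0.09,-0.687,0,0,0,0,1],[0.09,-0.687,0,0,0,0,1]]]' 20; python3 - <<'E'
from h import *
for n in ("wrist",): cv2.imwrite(f"pics/{n}17.png",camera(n)[:,:,::-1])
E
```

```text
time: 17.6
ee_pos: [0.4863, -0.2456, 0.0311]
eef_rot: [-0.704, -0.066, 0.704, -0.067]
ft_force: [0.5, -0.7, -0.6]
width: 0.0006
```

View pics/wrist17.png

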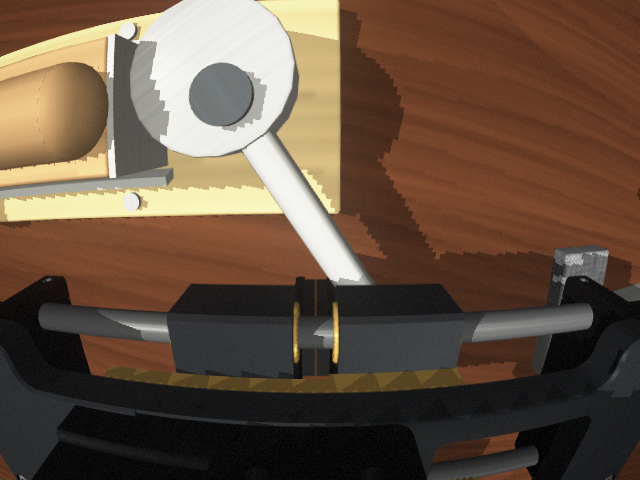

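```bash
python3 -m inch '[[[0.05,-0.065,0,0,0,0,1],[0.1,-0.13,0,0,0,0,1],[0.16,-0.19,0,0,0,0,1],[0.23,-0.24,0,0,0,0,1],[0.31,-0.285,0,0,0,0,1],[0.385,-0.326,0,0,0,0,1],[0.47,-0.352,0,0,0,0,1],[0.56,-0.373,0,0,0,0,1],[0.64,-0.38,0,0,0,0,1],[0.64,-0.38,0,0,0,0,1]]]' 20; python3 - <<'E'
from h import *
for n in ("wrist","scene"): cv2.imwrite(f"pics/{n}18.png",camera(n)[:,:,::-1])
E
```

```text
time: 18.65
ee_pos: [0.5636, -0.2903, 0.0306]
eef_rot: [-0.704, -0.067, 0.704, -0.067]
ft_force: [-1.1, -0.3, 0.2]
width: 0.0002
```

View pics/wrist18.png

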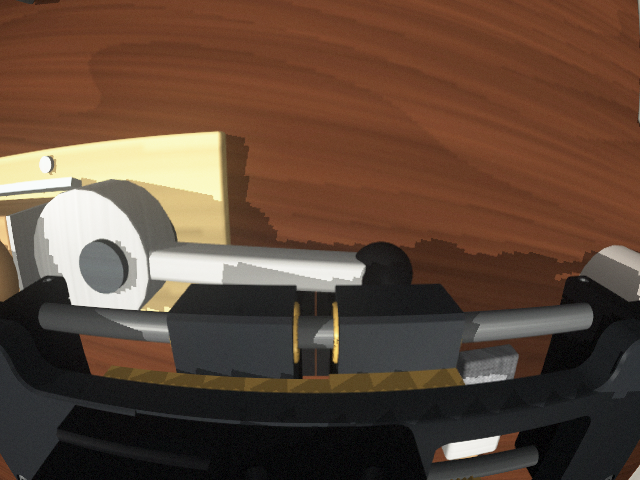

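```bash
python3 -m inch '[[[0.04,-0.003,0,0,0,0,1],[0.08,-0.003,0,0,0,0,1],[0.08,-0.003,0,0,0,0,1],[0.08,-0.003,0,0,0,0,1]]]' 20;  python3 - <<'E'
from h import *
C=cal("wrist"); im=camera("wrist");cv2.imwrite(f"pics/wrist19.png",im[:,:,::-1])
print(read_state()["ft_force"],read_state()["ee_pos"])
E
```

```text
time: 19.15
ee_pos: [0.5723, -0.2901, 0.0312]
eef_rot: [-0.704, -0.067, 0.704, -0.067]
ft_force: [-3.6, 0.8, -0.1]
width: 0.0003
[-2.73523933  1.3047024  -0.64056633] [ 0.57235661 -0.29004685  0.03120496]
```

View pics/wrist19.png

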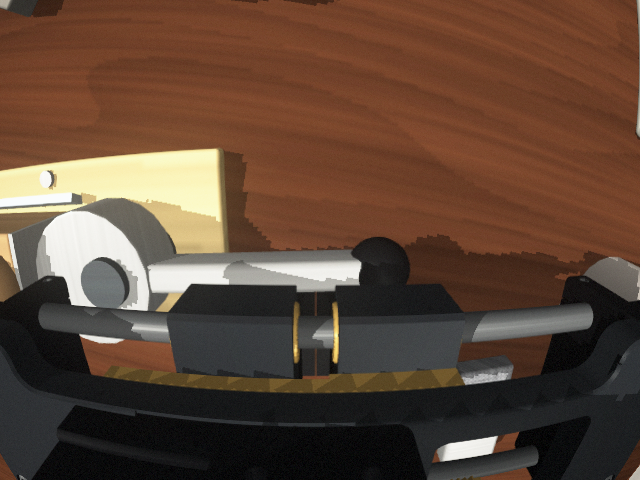

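```bash
python3 - <<'E'
from h import *
C=cal("wrist")
b=atz("wrist",380,263,.042,C); h=atz("wrist",106,283,.062,C); print(b,h)
# using hub px vs ball
d=(b-h)[:2]; print(np.linalg.norm(d), "q",(np.arctan2(d[1],d[0])-np.pi-.19)%(2*np.pi))
e=np.array([.5705,-.195]); d=b[:2]-e; print(np.linalg.norm(d),(np.arctan2(d[1],d[0])-np.pi-.19)%(2*np.pi))
E
```

```text
[ 0.60024489 -0.31437491  0.042     ] [ 0.57499443 -0.19944992  0.062     ]
0.11766622227815876 q 1.597072461085797
0.12302491103410801 1.6249955929136135
```

```bash
python3 -m inch '[[[-0.1,0,0,0,0,0,1],[-0.25,0,0,0,0,0,1],[-0.25,0,0.3,0,0,0,1],[-0.25,0,0.7,0,0,0,1],[-0.25,0,1,0,0,0,1],[-0.25,0,1,0,0,0,1]]]' 20; python3 -m inch '[[[-1,0,0.8,0,0,0,1],[-1,0,0.8,0,0,0,1],[-1,0,0.8,0,0,0,1],[-1,0,0.8,0,0,0,1]]]' 20; python3 - <<'E'
from h import *
for n in ("wrist","scene","top"): cv2.imwrite(f"pics/{n}20.png",camera(n)[:,:,::-1])
crop("pics/scene20.png",210,190,150,110,5,"pics/c16.png"); crop("pics/top20.png",285,195,130,85,6,"pics/c17.png")
E
```

```text
time: 19.8
ee_pos: [0.5455, -0.2918, 0.1572]
eef_rot: [0.707, 0.065, -0.701, 0.068]
ft_force: [-0.1, 0.6, -0.1]
width: 0.0005
time: 20.2
ee_pos: [0.4202, -0.2926, 0.2512]
eef_rot: [0.707, 0.065, -0.701, 0.065]
ft_force: [0.2, -1.2, 0.2]
width: 0.0005
```

View pics/scene20.png

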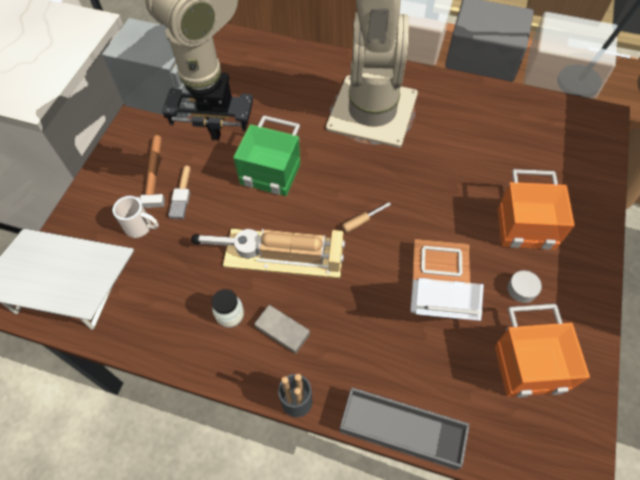

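View pics/c16.png

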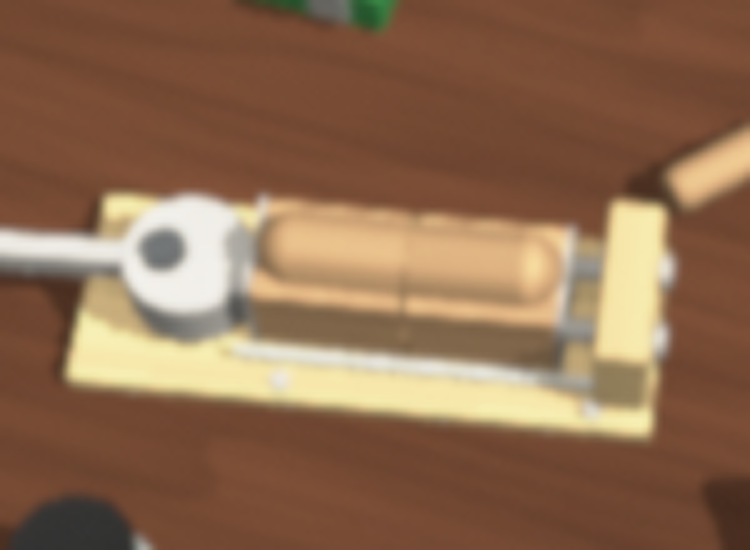

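View pics/c17.png

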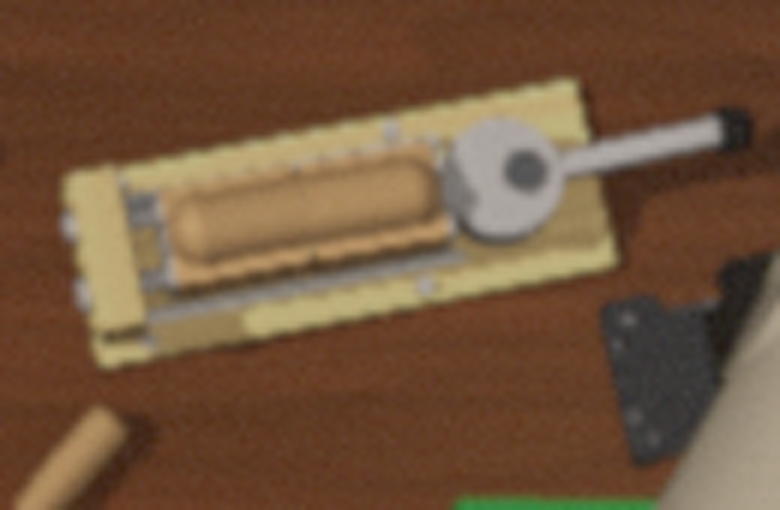

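View pics/wrist20.png

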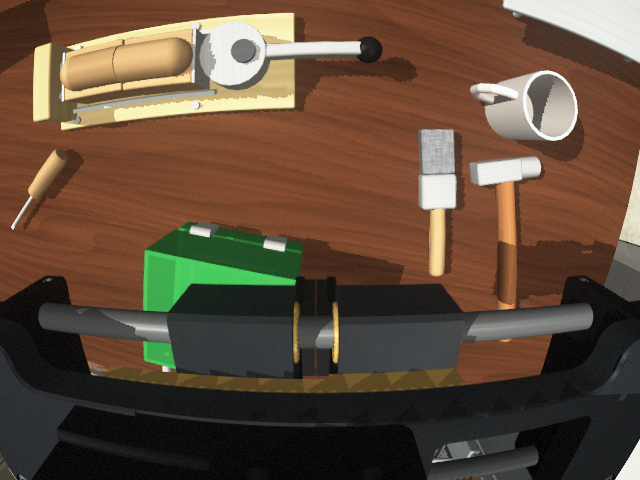

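```bash
python3 -m inch '[[[0,0,0,0,0,0,1],[0,0,0,0,0,0,1],[0,0,0,0,0,0,1]]]'; python3 -c "
from bench import *
print(close_job())"
```

```text
time: 20.65
ee_pos: [0.4228, -0.2896, 0.2463]
eef_rot: [-0.703, -0.067, 0.705, -0.067]
ft_force: [-0.4, -0.3, -0.4]
width: 0.0005
the job is handed in; nothing more can be done
None
```

I finished the task and handed it in at about 20.7 s of the 66 s allowed; no verdict is reported.

**What I did**
- **Cover:** I swung the clear cover by its bar to about 1.75 rad and let it fall back to its stop.
- **Form half:** I lifted it out by its sides and set it on the clamp bed about 3 to 4 mm short of the mate. I then released it with the cam still at its start angle.
- **Cam:** I pushed the lever round with shut fingers until it lay in line with the clamp.

**Last checks**
- **Lever:** the wrist camera put it at about 1.60 rad, before I drew the fingers away. In the top picture it lies in line with the bed to within about 1°.
- **Halves:** the pictures show them level, the seam closed and the mate pushed back. I judged the gap and the push-back only by eye.
- **Everything else:** the cover is still open, the bystanders look unmoved, and the gripper is clear with no load on the wrist.

**Disagreements**
- **Clamp origin:** my first camera fit came out about 9 mm off along the clamp's y, because I took the origin as the middle of the bed. The cam hub position corrected this. I placed the half by its position relative to the mate, so the error did not affect it.
- **Camera offset:** the wrist and fixed cameras differed by 2 to 4 mm in x. I removed this by comparing the held half with the mate in the same picture.

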